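# Counterbalance a die-cast housing on a trip balance

## Robot

A 6-joint arm with a two-finger parallel gripper is mounted at the origin on the work surface. World frame = base frame: x ahead of the robot, y to its left, z up, the work surface at z = 0. Lengths are in m, angles in rad, forces in N, time in s.
With the tool pointing down it reaches from about 0.35 to 0.775 m from the base axis. Payload 7.3 kg.
Tool frame: the origin (TCP) lies on the centre line of the jaws, within the pads' length; the fingertips stand 11 mm ahead of it and the grasp point (between the pads) lies 8 mm behind it; z points along the fingers, y is the direction in which the jaws open and shut (so a half turn about z gives the same grasp; the last joint's range is limited). The gripper opens to 92 mm and grips with 3 to 60 N. Pads are 19 mm wide; open, the fingers measure 130 mm over their backs; the gripper's body (75 mm by 190 mm) begins 47 mm behind the grasp point.
Start: joints at [1.014, 0.342, 1.524, -0, 1.275, -0.146], TCP at [0.21, 0.481, 0.238] pointing down, gripper open.
Joint ranges: [-2.53, 2.53], [-0.77, 2.02], [0.04, 2.7], [-1, 4.14], [0.28, 2.66], [-3.11, 3.11]. Speed limits (rad/s): [2.57, 2.57, 3.14, 3.14, 3.14, 3.14].

## Interface

Orientations are given as [roll, pitch, yaw] about the fixed x, y, z axes, in that order (R = Rz(yaw) Ry(pitch) Rx(roll)).
In Python, from cell import robot gives the robot as it stands.
- The arm moves only by the tool jog_arm, never from a script. Its argument "deltas" is one flat list of numbers, 6 for each row, row after row: the shift along the world's x, y, z in units of 0.1 m (1.0 is 0.1 m), then the turn, a rotation vector about the world's x, y, z in units of 90 degrees (1.0 is 90 degrees). A call has 1 to 5 rows; each row is the pose to reach, as a shift and turn from the pose commanded when the call began; what a row does not reach only later rows make up. A row lasts 1/12 s, in which the tool goes at most 41.7 mm and 7.16 degrees, less where a joint would pass 70% of its speed; a pose out of reach is approached as far as the arm can. A call with a number of a shift or a turn outside -1 to 1 is refused whole. A call with a gripper value outside its range is refused whole. "claw" is the opening, from 0 (shut) to 1 (fully open), set as the call begins (left out, the last holds). The fingers move at their own pace and stop on an object; "newtons" is the grip in N (left out, the last holds). Time passes only in rows, so rows that repeat a pose let the fingers close. It gives the time, the measured TCP pose, the force and the opening at its end, in the units of the state.
- robot.observe(): the state, without advancing time (a new reading comes with each control period).
- robot.read_camera(name): name is "scene" or "top" or "wrist"; returns the picture (384x512x3 uint8, red, green, blue); there is no depth.
- robot.camera_params(name): a dict with "fx", "fy", "cx", "cy" (pixels), "R" (3x3) and "t" (3): a world point X has camera coordinates R X + t. Camera axes: x right, y down, z forward; pixel columns grow to the right and rows downward; lengths in m; the calibration is good to about 2 mm. A picture is of the moment at which its call begins: read the wrist's pose just before it. camera_params takes no time and is no camera call; for the wrist camera it gives the pose at the moment of the call.
- robot.hand_in(): hands the job in, once; it reports no verdict.
The state is a dict: "time": time; "qpos": joint angles; "qvel": joint speeds; "joint_efforts": joint torques, N m; "tool_pos": TCP position; "tool_rot": TCP orientation; "contact_force": force on the tool from outside, world axes, zero at the start; "torque": the same for the moment, N m; "opening": finger opening in m.
Only numpy, scipy, OpenCV 4.12 (cv2) and the standard library are available. Lean on these libraries where they do the work, as an engineer would, in place of code of your own. Each camera call takes 0.05 s, during which the arm holds its last target. There are 200 camera calls.

## Task

Weigh the black housing that lies on the balance: thread the large ring weight and then the medium one over the spindle of the other pan, each lowered until it lies flat (the large on the pan, the medium on the large), then nudge the poise along its bar until the beam floats level, and leave it floating. Use a light touch, because the balance is delicate: never press, pull or squeeze any part of it with more than 10 N, and do not drop weights onto it. Leave the housing on its pan and everything else, the small weight too, where it is.

Things in the scene. Friction and masses are not known exactly. Their poses are not given: they have to be found in the camera images.
- balance: Two-pan trip balance, grey base, fixed. Origin on the bench under its pivot; x from the poise's bar (front, x -100 mm) to the needle plate (x +41 to 50 mm, top 170 mm high), y along the beam: housing's pan at y +120 mm, weight pan at y -120 mm. Pans are flat discs of 110 mm, always horizontal, floor 115 mm above the bench at level, 9 mm up or down at the stops. Its bearings take 10 N at most.
- beam (a joint): Tilt of the beam, rad: 0 level, negative with the housing's side down, stops at -0.075 (start) and +0.075. Near level it floats: 1 g too much or too little on the weight pan tilts it 0.012 rad. Damped, it settles in about 1.5 s. Touching beam or poise upsets the reading. Level means within 0.02 rad.
- bearer_w (a joint): Height of the weight pan over its level position, m: +0.009 at the upper stop (start), -0.009 at the lower, hard stop. While the housing's side is heavier the pan stays up, and when pressed gives way downwards with a steady force equal to the weight still missing: 3.2 to 3.8 N when empty, 2 N less with the large weight on.
- poise (a joint): Position in m of the sliding poise on the graduated bar in front: 0 at the housing's end (local y +50 mm of the balance), 0.100 at the other end (local y -50 mm). Each mm counts as 1 g added to the weight pan; at 0 it counts nothing. It stays where it is left; about 0.7 N moves it. Push its tab with a fingertip: a gripper clamped on it can easily exceed 10 N.
- poise_tab (a point): Centre of the top end of the poise's upright steel tab, about 147 mm above the bench at level. The tab is 10 mm thick along the bar, 18 mm wide across it and free-standing for 46 mm below this point (down to the poise's block; the bar's top is 51 mm below this point). Nothing else of the balance stands above the bar.
- pan_seat (a point): Nominal centre of the weight pan's floor, z up; rises and falls with the pan; a weight lying on the pan has its underside here. From the pan's centre stands a round steel spindle, 12 mm thick, 38 mm tall, 0.5 mm chamfer at the tip. The pan lies loose: it and its spindle are up to 5 mm off this point in balance x and also in y, which is not measured. About 2.5 N sideways shifts it.
- housing_pan (a point): Centre of the floor of the housing's pan.
- housing: Black die-cast open housing, 126 x 92 mm and 30 mm high, with four lugs, on the pan at +y of the balance. Its mass is 322 to 382 g, not known beforehand. Origin: centre of its underside.
- mat: Flat black rubber mat, 300 x 110 mm, 3 mm thick, fixed on the bench; the ring weights start on it in a row along its x, about 80 mm apart. Origin: centre of its underside.
- weight_large: Steel ring weight, 200 g: 48 mm outside diameter, 14 mm bore, 16 mm high. Origin: centre of its underside, axis z.
- weight_medium: Steel ring weight, 100 g: 37 mm outside diameter, 14 mm bore, 14 mm high. Origin: centre of its underside, axis z.
- weight_small: Steel ring weight, 50 g: 28 mm outside diameter, 14 mm bore, 14 mm high; not needed. Origin: centre of its underside.
- spare_housing: Another such housing on the bench, a bystander.
- lens: Black lens barrel, 38 mm diameter, 36 mm high, a bystander.
- ring_light: Black ring light, 90 mm diameter, 18 mm high, a bystander.
- driver: Screwdriver lying on the bench, a bystander.
- mug: White mug, 80 mm diameter, 90 mm high, a bystander.
- gauge_block: Steel block, 30 x 50 x 20 mm, a bystander.
There are look-alikes about, which are no part of the job. What is shaped like the weight_large but blue or yellow is not meant.

How it is judged:
By the outcome, as a careful person would: the job done as asked, in the order asked, and still so for the second after the job is handed in, with the robot touching nothing.
It also fails if it takes over 72 s, if anything falls off the work surface, if the arm or the gripper's body presses on something with over 40 N, if the wrist force passes 120 N, or if a joint passes its speed limit or range.

## Working session

There is one attempt and no reset: what is moved stays moved. The work goes in short steps, Python scripts to look and compute and a tool call to move; the robot and the scene stay as the last step left them, time stands still between calls to the robot, and variables do not carry over. Pictures are saved under pics/ and viewed, about 8 in all and at most 12, crops included, and the job is handed in when it is done.

Besides the shell and the picture viewer there is one more tool, called as a command line: name --argument value ..., lists and objects as JSON in quotes. jog_arm: Moves the arm, as the interface text tells. Its arguments: {"type":"object","properties":{"deltas":{"type":"array","items":{"type":"number"}},"claw":{"type":"number"},"newtons":{"type":"number"}},"required":["deltas"]}

```bash
mkdir -p pics; ls
python3 - <<'E'
from cell import robot
import cv2
for n in("scene","top"):
    im=robot.read_camera(n); cv2.imwrite(f"pics/{n}0.png",cv2.cvtColor(im,cv2.COLOR_RGB2BGR))
    print(n,robot.camera_params(n))
s=robot.observe();print(s)
import numpy as np
a=cv2.imread("pics/scene0.png");b=cv2.imread("pics/top0.png")
E
```

```text
pics
scene {'fx': 399.2383292797758, 'fy': 399.2383292797758, 'cx': 259.0960581280656, 'cy': 189.2804376777021, 'R': array([[ 0.83519215,  0.54952319,  0.02187093],
       [ 0.32690343, -0.46407795, -0.82326533],
       [-0.44225358,  0.69473442, -0.56723527]]), 't': array([-0.47426665, -0.06630901,  1.33065416])}
top {'fx': 375.39041854976733, 'fy': 375.39041854976733, 'cx': 259.9498744966007, 'cy': 191.64968830250075, 'R': array([[-0.011972  , -0.99991275,  0.00558157],
       [-0.9954056 ,  0.01138736, -0.09506846],
       [ 0.0949966 , -0.00669408, -0.99545509]]), 't': array([0.02125639, 0.55201016, 1.11631345])}
{'time': 0.1, 'qpos': array([ 1.01400556e+00,  3.42641098e-01,  1.52488548e+00, -3.67569118e-05,
        1.27541838e+00, -1.45997930e-01]), 'qvel': array([ 5.79144089e-04, -2.22703891e-03, -2.81231252e-03, -8.29277771e-05,
       -6.30194162e-05,  1.83585442e-03]), 'joint_efforts': array([ 7.83170217e-04, -4.32006848e+01, -2.44694746e+01,  7.17415893e-02,
        5.27692284e-02, -4.51823053e-05]), 'tool_pos': array([0.20945896, 0.48103622, 0.23713323]), 'tool_rot': array([-3.14024962e+00, -1.61956606e-04,  2.73081043e+00]), 'contact_force': array([ 1.07801885, -0.93830548,  0.59751824]), 'torque': array([-0.00813995,  0.01669331, -0.06393612]), 'opening': 0.0915649593363551}
```

View pics/top0.png

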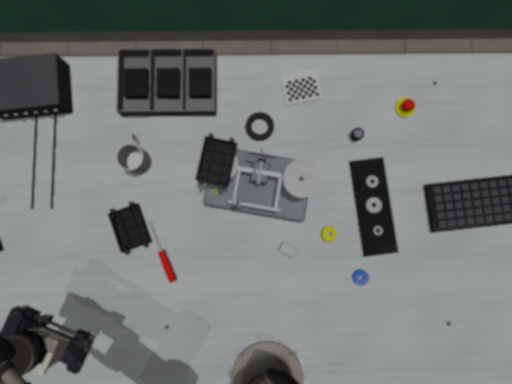

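View pics/scene0.png

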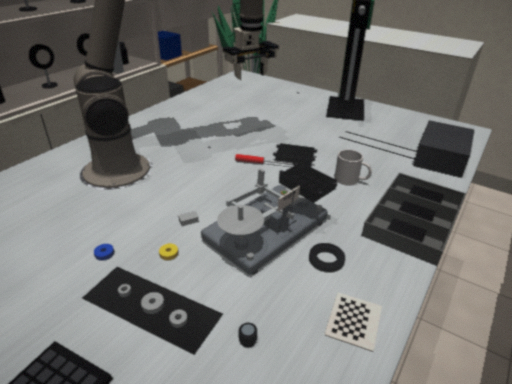

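The top view shows the mat with three rings: medium at about (372,181), large at (374,205) and small at (378,230). The weight pan is near (299,179), the housing near (216,160) and the poise bar near (235–282, 203–213). Look-alikes are the yellow ring (329,234) and the blue ring (360,277), plus the ring light (260,126). The steel ring in the middle of the mat fits the large weight. I'll check it in a crop and measure.

```bash
cat > h.py <<'E'
import numpy as np, cv2
from cell import robot
def ray(P,u,v,z):
    d=P["R"].T@np.array([(u-P["cx"])/P["fx"],(v-P["cy"])/P["fy"],1]); c=-P["R"].T@P["t"]
    return c+d*(z-c[2])/d[2]
def proj(P,X):
    c=P["R"]@np.asarray(X,float)+P["t"]; return np.array([P["fx"]*c[0]/c[2]+P["cx"],P["fy"]*c[1]/c[2]+P["cy"]])
def tri(obs):
    "obs: list of (P,u,v)"
    A=[];b=[]
    for P,u,v in obs:
        for r,val,f,c in((0,u,"fx","cx"),(1,v,"fy","cy")):
            k=(val-P[c])/P[f]; A.append(P["R"][r]-k*P["R"][2]); b.append(k*P["t"][2]-P["t"][r])
    return np.linalg.lstsq(np.array(A),np.array(b),rcond=None)[0]
def shot(n,f,crop=None,s=1):
    P=robot.camera_params(n); im=cv2.cvtColor(robot.read_camera(n),cv2.COLOR_RGB2BGR)
    cv2.imwrite(f"pics/{f}_full.png",im)
    if crop: x0,y0,x1,y1=crop; im=im[y0:y1,x0:x1]
    cv2.imwrite(f"pics/{f}.png",cv2.resize(im,None,fx=s,fy=s,interpolation=cv2.INTER_CUBIC)); return P
E
python3 - <<'E'
from h import *
P=robot.camera_params("top"); S=robot.camera_params("scene")
a=cv2.imread("pics/top0.png");b=cv2.imread("pics/scene0.png")
A=cv2.resize(a[125:260,190:400],None,fx=3.8,fy=3.8,interpolation=cv2.INTER_CUBIC)[:,:798]
cv2.imwrite("pics/topc.png",A)
cv2.imwrite("pics/scenec.png",cv2.resize(b[160:340,80:345],None,fx=3,fy=3,interpolation=cv2.INTER_CUBIC))
for n,u,v,z in(("L",374,205,.019),("M",372,181,.017),("S",378,230,.017),("pan",299,179,.124),("mug",132,158,.09)):print(n,ray(P,u,v,z).round(4))
g=cv2.cvtColor(a,cv2.COLOR_BGR2GRAY)
m=np.zeros_like(g);m[168:240,362:388]=(g[168:240,362:388]>95)
n,l,st,c=cv2.connectedComponentsWithStats(m)
for i in range(1,n):print(st[i],c[i],ray(P,*c[i],.019))
E
```

```text
L [ 0.5079 -0.3335  0.019 ]
M [ 0.5821 -0.331   0.017 ]
S [ 0.4317 -0.3432  0.017 ]
pan [ 0.5771 -0.094   0.124 ]
mug [0.6481 0.3841 0.09  ]
[385 168   3  17  33] [386.36363636 174.09090909] [ 0.60282348 -0.37557092  0.019     ]
[366 176  12  11 102] [371.79411765 181.04901961] [ 0.58173443 -0.32971403  0.019     ]
[366 197  16  16 183] [373.61202186 204.75409836] [ 0.5086831  -0.33233649  0.019     ]
[374 226   9   9  53] [377.83018868 230.0754717 ] [ 0.43152882 -0.34203164  0.019     ]
```

View pics/topc.png

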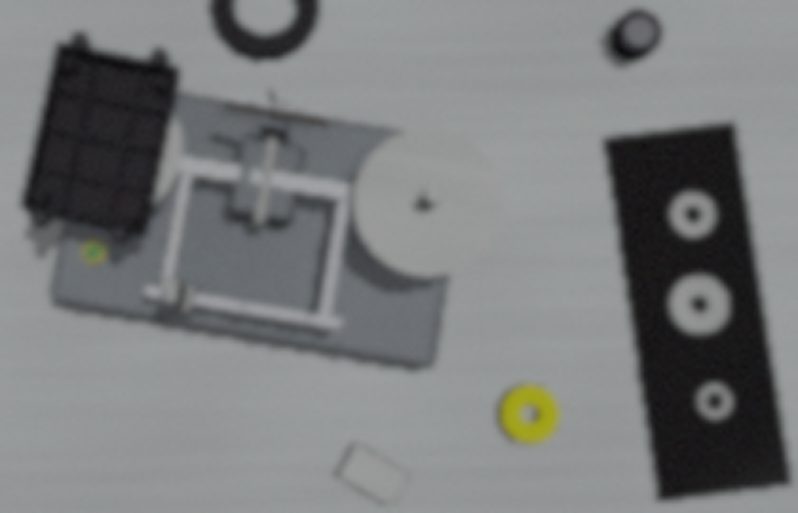

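View pics/scenec.png

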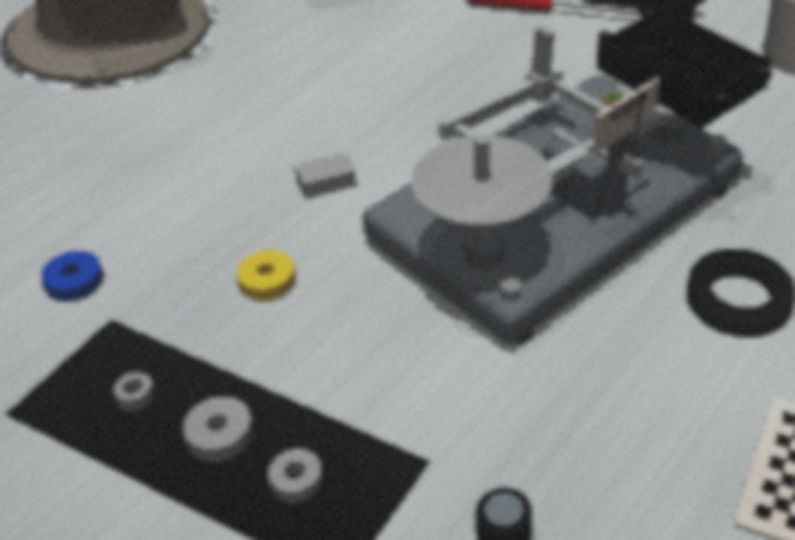

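The crop confirms the large ring: grey steel, in the middle of the mat, crop (700,304). The medium one is toward +x at (692,213), and the blue and yellow rings lie off the mat. In the scene crop the spindle tip is at (482,139) and the poise tab top at (543,32). I'll move over to the large ring.

jog_arm --deltas '[0.33, -0.9, 0, 0, 0, 0.05, 0.33, -0.9, 0, 0, 0, 0.05, 0.33, -0.9, 0, 0, 0, 0.05]' --claw 0.75 --newtons 15

```text
time: 0.35
tool_pos: [0.2429, 0.3876, 0.237]
tool_rot: [-3.138, 0.0, 2.809]
contact_force: [0.0, 0.4, 0.8]
opening: 0.0763
```

Run:
```python
from h import *
P=robot.camera_params("top"); S=robot.camera_params("scene")
t=lambda x,y:(P,190+x/3.8,125+y/3.8)
s=lambda x,y:(S,80+x/3,160+y/3)
for n,o in (("spindle",[t(424,203),s(482,139)]),("tab",[t(175,285),s(543,32)]),("L",[t(700,304),s(217,422)]),("M",[t(692,213),s(294,469)])):
    X=tri(o);print(n,X.round(4),[ (proj(p,X)-(u,v)).round(1) for p,u,v in o])
for z in(.124,.162):print(ray(*t(429,203),z),ray(*s(482,178),.124),ray(*t(424,203),.162),ray(*s(482,139),.162))
```

```text
spindle [ 0.5755 -0.097   0.1548] [array([-0.2, -0.3]), array([-0.4,  0. ])]
tab [0.5184 0.0805 0.141 ] [array([0.2, 0.3]), array([ 0.3, -0. ])]
L [ 0.5089 -0.3339  0.0171] [array([-0.3, -0.3]), array([-0.6, -0. ])]
M [ 0.5824 -0.3316  0.0153] [array([-0.1, -0.1]), array([-0.2, -0. ])]
[ 0.57863562 -0.10494251  0.124     ] [ 0.58165757 -0.10410129  0.124     ] [ 0.57374257 -0.09674332  0.162     ] [ 0.58184583 -0.10408321  0.162     ]
[ 0.57370275 -0.10028631  0.162     ] [ 0.58165757 -0.10410129  0.124     ] [ 0.57374257 -0.09674332  0.162     ] [ 0.58184583 -0.10408321  0.162     ]
```

jog_arm --deltas '[0.33, -0.9, 0, 0, 0, 0.053, 0.33, -0.9, 0, 0, 0, 0.053, 0.33, -0.9, 0, 0, 0, 0.053]'

```text
time: 0.6
tool_pos: [0.2761, 0.2978, 0.2375]
tool_rot: [-3.14, 0.0, 2.891]
contact_force: [-0.1, 1.7, 1.0]
opening: 0.0688
```

jog_arm --deltas '[0.33, -0.9, 0, 0, 0, 0.053, 0.33, -0.9, 0, 0, 0, 0.053, 0.33, -0.9, 0, 0, 0, 0.053]'

```text
time: 0.85
tool_pos: [0.3094, 0.208, 0.2377]
tool_rot: [-3.14, 0.0, 2.974]
contact_force: [0.5, 1.0, -1.0]
opening: 0.0688
```

jog_arm --deltas '[0.33, -0.9, 0, 0, 0, 0.053, 0.33, -0.9, 0, 0, 0, 0.053, 0.33, -0.9, 0, 0, 0, 0.053]'

```text
time: 1.1
tool_pos: [0.3427, 0.1181, 0.2378]
tool_rot: [-3.141, 0.001, 3.058]
contact_force: [0.5, -0.1, -0.7]
opening: 0.069
```

jog_arm --deltas '[0.33, -0.9, 0, 0, 0, 0.053, 0.33, -0.9, 0, 0, 0, 0.053, 0.33, -0.9, 0, 0, 0, 0.053]'

```text
time: 1.35
tool_pos: [0.3761, 0.0277, 0.2379]
tool_rot: [-3.14, 0.001, 3.14]
contact_force: [1.0, 0.6, -0.3]
opening: 0.0689
```

jog_arm --deltas '[0.33, -0.9, 0, 0, 0, 0, 0.33, -0.9, 0, 0, 0, 0, 0.33, -0.9, 0, 0, 0, 0]'

```text
time: 1.6
tool_pos: [0.4094, -0.0629, 0.2378]
tool_rot: [-3.14, 0.001, 3.139]
contact_force: [-0.3, -0.5, 0.6]
opening: 0.0691
```

jog_arm --deltas '[0.33, -0.9, 0, 0, 0, 0, 0.33, -0.9, 0, 0, 0, 0, 0.33, -0.9, 0, 0, 0, 0]'

```text
time: 1.85
tool_pos: [0.4422, -0.1528, 0.2375]
tool_rot: [-3.14, 0.001, 3.14]
contact_force: [-0.1, 0.3, 0.0]
opening: 0.0686
```

jog_arm --deltas '[0.33, -0.9, 0, 0, 0, 0, 0.33, -0.9, 0, 0, 0, 0, 0.33, -0.9, 0, 0, 0, 0]'

```text
time: 2.1
tool_pos: [0.4749, -0.2426, 0.2372]
tool_rot: [-3.14, 0.001, 3.14]
contact_force: [-2.0, 0.4, -0.4]
opening: 0.0688
```

jog_arm --deltas '[0.33, -0.9, -0.8, 0, 0, 0, 0.33, -0.9, -0.8, 0, 0, 0, 0.33, -0.9, -0.8, 0, 0, 0, 0.33, -0.9, -0.8, 0, 0, 0]'

```text
time: 2.43
tool_pos: [0.5054, -0.3306, 0.1496]
tool_rot: [3.135, -0.008, 3.139]
contact_force: [-2.0, 1.4, -1.8]
opening: 0.0689
```

Run:
```python
from h import *
P=shot("wrist","w1",None,1.5); s=robot.observe()
print(P,s["tool_pos"],s["tool_rot"],s["contact_force"],s["time"])
print(proj(P,[.509,-.3335,.019]),proj(P,[.5824,-.3316,.017]))
```

```text
{'fx': 285.05557024032953, 'fy': 285.05557024032953, 'cx': 256.0532130614547, 'cy': 193.205554730142, 'R': array([[ 0.0020316 ,  0.99997841,  0.0062492 ],
       [ 0.96971379, -0.00349632,  0.24421904],
       [ 0.24423562,  0.00556378, -0.96969996]]), 't': array([ 0.32931525, -0.50007461,  0.18365761])} [ 0.50545258 -0.32875558  0.15256277] [ 3.13568918 -0.00666341  3.13981341] [-0.66087691  0.35654075  1.29552392] 2.4833
[253.05622105 192.52772309] [255.13739947 258.07932842]
```

View pics/w1.png

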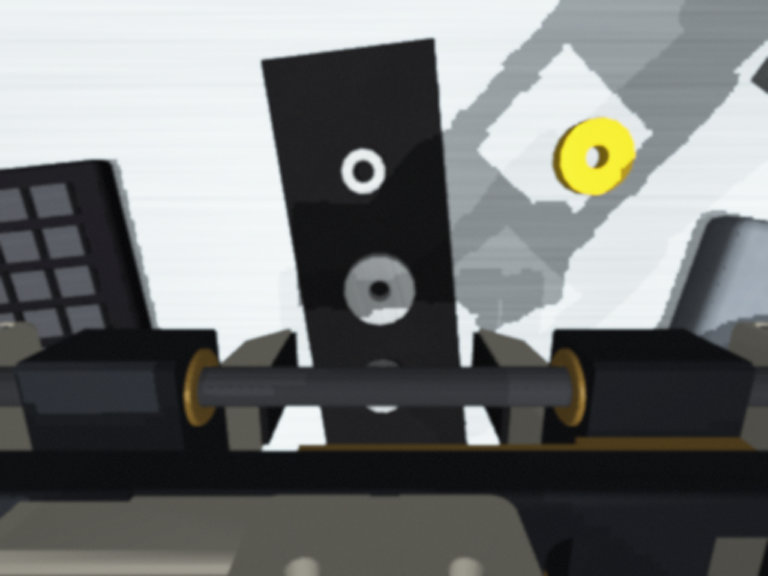

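The wrist view shows the large ring's top at full-frame (252.7,193.3), within 1 px of the prediction of (253.1,192.5). Next I'll descend.

jog_arm --deltas '[0.025, -0.045, -0.3, 0, 0, 0, 0.025, -0.045, -0.6, 0, 0, 0, 0.025, -0.045, -0.8, 0, 0, 0, 0.025, -0.045, -0.9, 0, 0, 0, 0.025, -0.045, -0.9, 0, 0, 0]'

```text
time: 2.9
tool_pos: [0.5085, -0.3312, 0.0666]
tool_rot: [3.139, -0.002, -3.14]
contact_force: [-0.4, -0.0, 0.7]
opening: 0.0684
```

jog_arm --deltas '[0, 0, -0.2, 0, 0, 0, 0, 0, -0.35, 0, 0, 0, 0, 0, -0.4, 0, 0, 0, 0, 0, -0.4, 0, 0, 0, 0, 0, -0.4, 0, 0, 0]'

```text
time: 3.32
tool_pos: [0.5099, -0.3334, 0.0294]
tool_rot: [-3.14, 0.002, -3.141]
contact_force: [0.3, -0.0, 1.0]
opening: 0.0684
```

jog_arm --deltas '[0, 0, -0.075, 0, 0, 0, 0, 0, -0.075, 0, 0, 0, 0, 0, -0.075, 0, 0, 0]'

```text
time: 3.57
tool_pos: [0.5092, -0.3332, 0.0205]
tool_rot: [-3.142, 0.0, -3.141]
contact_force: [-0.6, -0.8, 0.2]
opening: 0.0689
```

jog_arm --deltas '[0, 0, 0, 0, 0, 0, 0, 0, 0, 0, 0, 0, 0, 0, 0, 0, 0, 0, 0, 0, 0, 0, 0, 0, 0, 0, 0, 0, 0, 0]' --claw 0.4

```text
time: 3.98
tool_pos: [0.5092, -0.3333, 0.0204]
tool_rot: [-3.141, 0.0, -3.141]
contact_force: [-0.2, 0.2, 0.8]
opening: 0.0481
```

jog_arm --deltas '[0, 0, 0.3, 0, 0, 0, 0, 0, 0.6, 0, 0, 0, 0, 0, 0.9, 0, 0, 0, 0, 0, 0.9, 0, 0, 0]'

```text
time: 4.32
tool_pos: [0.5116, -0.3352, 0.1163]
tool_rot: [-3.135, 0.008, -3.141]
contact_force: [0.9, -1.6, -1.6]
opening: 0.0477
```

jog_arm --deltas '[0, 0, 0.4, 0, 0, 0, 0, 0, 0.8, 0, 0, 0, 0, 0, 1.0, 0, 0, 0, 0, 0, 1.0, 0, 0, 0]'

```text
time: 4.65
tool_pos: [0.5109, -0.3345, 0.2153]
tool_rot: [-3.136, 0.007, -3.141]
contact_force: [0.8, -0.8, -1.5]
opening: 0.0476
```

jog_arm --deltas '[0.1, 0.4, 0, 0, 0, 0, 0.2, 0.8, 0, 0, 0, 0, 0.25, 0.9, 0, 0, 0, 0]'

```text
time: 4.9
tool_pos: [0.5338, -0.2379, 0.2082]
tool_rot: [3.137, -0.003, -3.139]
contact_force: [0.0, -0.1, -2.7]
opening: 0.0479
```

jog_arm --deltas '[0.1, 0.4, 0, 0, 0, 0, 0.2, 0.8, 0, 0, 0, 0, 0.25, 0.9, 0, 0, 0, 0]'

```text
time: 5.15
tool_pos: [0.5589, -0.1477, 0.2083]
tool_rot: [3.138, -0.003, -3.137]
contact_force: [-1.3, 0.7, -2.9]
opening: 0.0476
```

jog_arm --deltas '[0.1, 0.3, 0, 0, 0, 0, 0.18, 0.55, 0, 0, 0, 0, 0.18, 0.55, 0, 0, 0, 0, 0.18, 0.55, 0, 0, 0, 0, 0.18, 0.55, 0, 0, 0, 0]'

```text
time: 5.57
tool_pos: [0.5766, -0.0986, 0.2089]
tool_rot: [3.141, -0.002, -3.14]
contact_force: [-0.3, 0.6, -1.1]
opening: 0.0476
```

Run:
```python
from h import *
P=shot("wrist","w2"); s=robot.observe()
print(P,s["tool_pos"],s["tool_rot"],s["contact_force"],s["time"])
S=shot("scene","s2");
a=cv2.imread("pics/w2.png");b=cv2.imread("pics/s2.png")
b=cv2.resize(b[130:270,170:340],(510,420),interpolation=cv2.INTER_CUBIC)
a=a[130:384,110:400]; a=cv2.resize(a,None,fx=1,fy=1)
cv2.imwrite("pics/m2.png",np.hstack([b,np.pad(a,((0,420-254),(0,0),(0,0)))]))
p=s["tool_pos"]; print(proj(P,p-[0,0,.0175]),proj(S,p-[0,0,.0175]),proj(P,[.577,-.099,.162]))
```

```text
{'fx': 285.05557024032953, 'fy': 285.05557024032953, 'cx': 256.0532130614547, 'cy': 193.205554730142, 'R': array([[-1.45767508e-03,  9.99998932e-01,  1.06973031e-04],
       [ 9.68193358e-01,  1.38454823e-03,  2.50199328e-01],
       [ 2.50198913e-01,  4.68279904e-04, -9.68194342e-01]]), 't': array([ 0.10003402, -0.58270968,  0.2182607 ])} [ 0.57661725 -0.09901804  0.20923535] [ 3.14150147e+00 -1.74173549e-03 -3.14141534e+00] [ 0.48143273 -0.54194362 -1.20905802] 5.6167
[256.36927166 230.9272856 ] [240.02540475 193.85571779] [256.34470849 215.83622078]
```

View pics/m2.png

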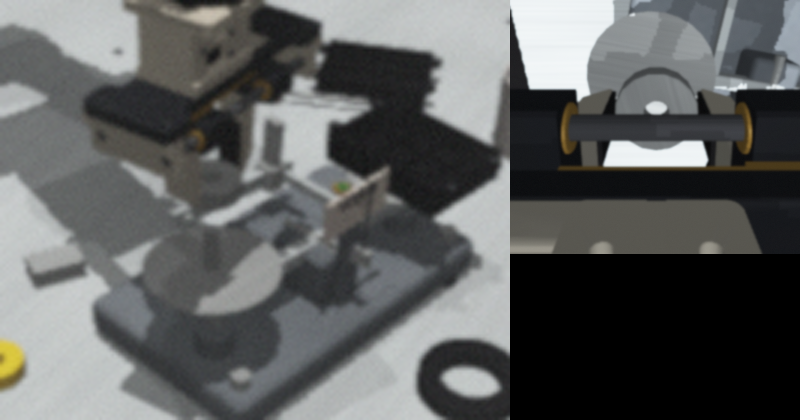

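The mosaic shows the held ring level in the jaws, with its bore at wrist (256,237). It hides the spindle. I'll shift +x 60 mm so the wrist camera looks straight down on the spindle.

jog_arm --deltas '[0.3, 0, 0, 0, 0, 0, 0.6, 0, 0, 0, 0, 0, 0.6, 0, 0, 0, 0, 0, 0.6, 0, 0, 0, 0, 0, 0.6, 0, 0, 0, 0, 0]'

```text
time: 6.08
tool_pos: [0.6364, -0.099, 0.2095]
tool_rot: [3.141, -0.002, 3.141]
contact_force: [-0.2, 0.4, -2.3]
opening: 0.0476
```

Run:
```python
from h import *
P=shot("wrist","w3",(170,110,340,270),4.5); s=robot.observe()
print(s["tool_pos"],s["tool_rot"],s["time"])
print(proj(P,[.577,-.099,.162]),proj(P,[.577,-.099,.124]))
p=s["tool_pos"]
for dz in(-.0175,-.0015):print(proj(P,p+[0,0,dz]))
np.save("P3.npy",P,allow_pickle=True)
```

```text
[ 0.63623405 -0.09885784  0.20995753] [ 3.14137100e+00 -1.19070624e-03  3.14133549e+00] 6.1333
[257.02221437 131.10360867] [256.85161865 129.21425608]
[257.35291003 230.79479947]
[257.48633394 241.50003889]
```

View pics/w3.png

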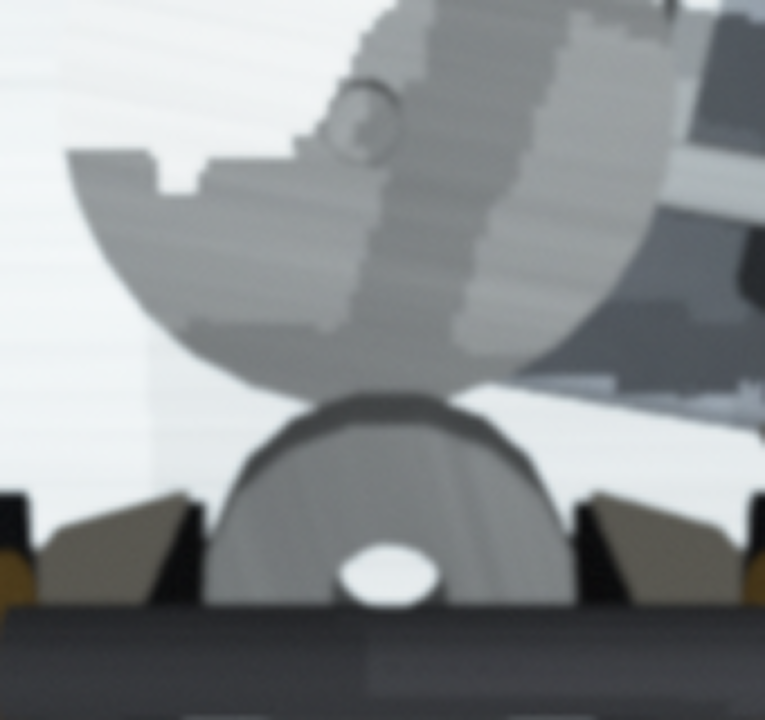

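Run:
```python
from h import *
P=np.load("P3.npy",allow_pickle=True).item()
p=np.array([.63623,-.09886,.20996])
for d,m in(([-.024,0,-.0015],203.8),([-.024,0,-.0175],197.8),([-.007,0,-.0015],230.7)):
    print(proj(P,p+d),m, "dx mm", 1e3*(ray(P,256.7,m,p[2]+d[2])-(p+d)))
for z in(.158,.162,.166):print(ray(P,250.9,136.9,z))
a=cv2.imread("pics/w3_full.png"); g=cv2.cvtColor(a,cv2.COLOR_BGR2GRAY)[110:270,170:340]
print(g[80:115,87]); print(g[105:130,86])
```

```text
[257.53508054 200.68636876] 203.8 dx mm [ 1.76776426 -0.45368834  0.        ]
[257.39252594 193.3077576 ] 197.8 dx mm [ 2.78975427 -0.41320359  0.        ]
[257.49745356 229.91080595] 230.7 dx mm [ 0.47195313 -0.44578074  0.        ]
[ 0.58105645 -0.10319635  0.158     ]
[ 0.58082268 -0.10312648  0.162     ]
[ 0.58058892 -0.10305661  0.166     ]
[128 128 127 126 125 124 110  92  76  68  68  68  71  80 100 119 126 127
 125 126 126 126 125 125 125 125 124 125 125 125 123 123 122 124 123]
[124 124 124 124 124 123 123 123 124 122 122 123 122 123 126 146 189 223
 230 230 230 232 233 234 234]
```

The crop shows the spindle tip at full-frame (250.5,136.5) and its 16.7 px width fits 12 mm at that depth. The held ring's bore is centred at u≈256.3. Relative to the ring, the spindle is −56.6 mm in x and −3.8 mm in y, so I'll move there and come down to just above the tip.

jog_arm --deltas '[-0.3, -0.02, 0, 0, 0, 0, -0.566, -0.038, -0.1, 0, 0, 0, -0.566, -0.038, -0.2, 0, 0, 0, -0.566, -0.038, -0.24, 0, 0, 0, -0.566, -0.038, -0.24, 0, 0, 0]'

```text
time: 6.55
tool_pos: [0.5801, -0.1022, 0.186]
tool_rot: [3.141, -0.001, -3.142]
contact_force: [-0.4, -0.7, -1.7]
opening: 0.0477
```

jog_arm --deltas '[0, 0, 0, 0, 0, 0, 0, 0, 0, 0, 0, 0, 0, 0, 0, 0, 0, 0]'

```text
time: 6.8
tool_pos: [0.5813, -0.102, 0.1867]
tool_rot: [-3.141, 0.001, -3.141]
contact_force: [0.8, 0.2, -1.9]
opening: 0.0478
```

Run:
```python
from h import *
s=robot.observe();print(s["tool_pos"],s["contact_force"],s["time"])
W=shot("wrist","w4",(200,190,310,270),3.6); S=shot("scene","s4",(200,165,285,245),5)
p=s["tool_pos"]
print([proj(S,p+[0,0,-.0175]),proj(S,[.5805,-.1034,.162])])
a=cv2.imread("pics/w4.png");b=cv2.imread("pics/s4.png")
h=max(a.shape[0],b.shape[0]);f=lambda i:np.pad(i,((0,h-i.shape[0]),(0,0),(0,0)))
m=np.hstack([f(b),f(a)])[:,:];print(b.shape,m.shape);cv2.imwrite("pics/m4.png",cv2.resize(m[:,:],None,fx=.95,fy=.95))
```

```text
[ 0.58130342 -0.10203775  0.1867278 ] [ 0.78419661  0.18601434 -1.86595537] 6.8
[array([240.98216156, 203.26303766]), array([240.35997535, 205.98123936])]
(400, 425, 3) (400, 821, 3)
```

View pics/m4.png

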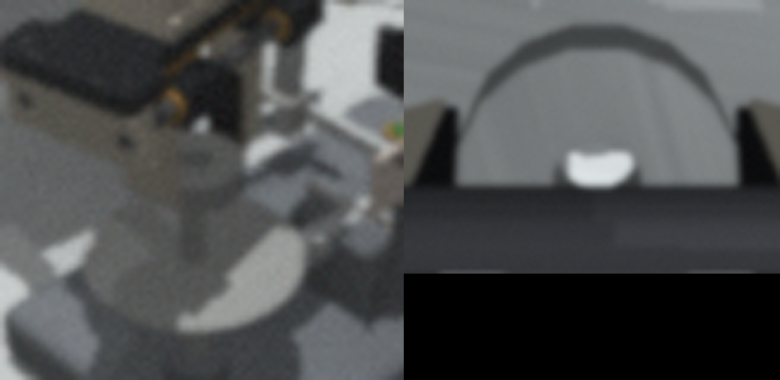

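The right half (wrist view through the bore) shows the spindle tip poking in at the top of the bore, centred on it in y. I'll check x with a pixel profile.

Run:
```python
from h import *
P=robot.camera_params("wrist"); s=robot.observe(); p=s["tool_pos"]; print(p)
g=cv2.cvtColor(cv2.imread("pics/w4_full.png"),cv2.COLOR_BGR2GRAY)
print(g[226:246,240:274:2])
for dx in(0,.001):
  r=p+[.0009+dx,-.0006,0]
  print("ring near bore",proj(P,r+[-.0075,0,-.0015]),"outer",proj(P,r+[-.023,0,-.0015]),proj(P,r+[-.023,0,-.0175]))
for x in(.579,.580,.581):print("tip far",x,proj(P,[x+.0055,-.103,.162]))
```

```text
[ 0.5810344  -0.10195961  0.18650827]
[[121 121 120 122 122 124 123 122 123 122 122 121 123 125 125 129 129]
 [122 122 121 121 121 124 124 121 123 122 122 123 123 124 125 128 130]
 [121 121 120 121 122 122 122 123 122 122 122 122 123 124 124 127 129]
 [120 121 120 121 122 122 122 122 121 121 121 122 122 123 124 127 130]
 [120 121 120 120 121 120 121 121 121 120 119 121 122 123 123 125 130]
 [120 121 121 121 120 122 121 123 121 121 120 119 121 123 123 125 129]
 [119 121 121 121 119 120 123 125 126 125 122 119 120 121 124 125 128]
 [119 122 120 120 125 132 127 126 129 131 135 135 132 124 123 123 128]
 [119 120 121 121 145 162 143 137 141 151 169 170 165 136 123 124 127]
 [120 120 121 122 169 198 175 168 174 184 201 205 198 157 121 124 126]
 [120 120 117 122 180 216 204 201 206 210 216 217 214 175 121 123 125]
 [120 118 111 118 181 218 217 216 218 219 219 219 218 182 120 122 126]
 [120 118 103 112 182 219 221 219 220 219 219 218 217 177 112 120 125]
 [120 117  94 103 181 221 223 221 221 220 219 219 211 159  98 117 124]
 [119 116  87  91 175 222 224 223 222 221 220 218 197 127  85 115 123]
 [120 113  82  81 158 216 224 224 224 223 221 211 171  93  78 113 123]
 [116 111  79  71 124 193 216 219 219 218 213 187 129  70  72 108 117]
 [100  97  70  61  82 144 185 193 194 193 185 135  82  56  63  93 103]
 [ 72  69  53  49  52  83 121 135 136 136 124  80  51  47  50  68  74]
 [ 47  47  41  39  38  45  59  69  72  72  66  46  39  39  40  47  48]]
ring near bore [256.15393802 230.57528829] outer [256.19216094 204.11483197] [256.18267713 196.40376215]
ring near bore [256.15153627 232.23794112] outer [256.18963707 205.86202131] [256.18039471 198.00483027]
tip far 0.579 [255.44539557 231.60389561]
tip far 0.58 [255.44428457 233.04219574]
tip far 0.581 [255.44317661 234.47656843]
```

jog_arm --deltas '[-0.01, -0.01, 0, 0, 0, 0, -0.01, -0.01, 0, 0, 0, 0, -0.01, -0.01, 0, 0, 0, 0]'

```text
time: 7.15
tool_pos: [0.5795, -0.103, 0.1863]
tool_rot: [3.142, 0.0, -3.141]
contact_force: [-0.9, 0.2, -1.6]
opening: 0.0476
```

```bash
cat > look.py <<'E'
from h import *
import sys
W=shot("wrist",sys.argv[1]); s=robot.observe(); print(s["tool_pos"],s["contact_force"],s["time"])
g=cv2.cvtColor(cv2.imread(f"pics/{sys.argv[1]}_full.png"),cv2.COLOR_BGR2GRAY)
print(g[230:242,244:272:2])
E
python3 look.py w5
```

```text
[ 0.57955099 -0.10296404  0.18625493] [-0.21920839 -0.15987225 -1.28555346] 7.2
[[122 121 122 121 122 121 120 120 119 119 120 124 124 126]
 [121 120 120 120 123 123 122 121 119 120 120 123 124 124]
 [121 119 118 123 126 126 123 124 123 121 119 122 123 124]
 [121 120 116 125 128 125 126 126 126 125 128 123 124 124]
 [122 119 120 127 127 124 125 125 127 133 153 134 121 124]
 [119 119 125 137 129 125 125 126 129 148 185 156 121 124]
 [116 120 144 165 142 128 128 131 142 174 205 172 121 123]
 [111 124 174 195 172 145 140 147 168 200 213 180 118 121]
 [104 127 198 214 201 179 173 180 196 214 215 177 111 119]
 [ 95 120 203 219 215 207 206 207 214 218 212 158  98 118]
 [ 88 106 195 218 219 217 218 217 218 217 198 128  86 115]
 [ 83  89 169 213 220 220 219 217 216 207 169  92  76 112]]
```

jog_arm --deltas '[0.005, -0.003, -0.03, 0, 0, 0, 0.005, -0.003, -0.06, 0, 0, 0, 0.005, -0.003, -0.08, 0, 0, 0, 0.005, -0.003, -0.1, 0, 0, 0, 0.005, -0.003, -0.1, 0, 0, 0]'

```text
time: 7.62
tool_pos: [0.5798, -0.1032, 0.1756]
tool_rot: [3.141, -0.001, -3.141]
contact_force: [-0.7, -0.4, -2.8]
opening: 0.0479
```

```bash
python3 look.py w6
```

```text
[ 0.57988541 -0.10319215  0.17585266] [-1.18309287  0.12695718 -2.21419471] 7.6667
[[121 120 121 120 121 122 122 121 122 120 121 123 123 125]
 [122 119 121 121 123 123 123 124 121 120 121 123 123 126]
 [121 119 119 120 124 127 128 129 125 120 119 121 124 125]
 [121 118 117 122 127 129 131 131 127 122 117 120 123 125]
 [121 119 118 126 129 129 132 130 126 124 119 117 123 125]
 [120 116 120 126 130 131 131 128 126 126 122 114 120 123]
 [116 113 121 128 131 131 129 127 125 125 124 111 115 123]
 [112 108 121 128 131 130 128 125 126 126 124 108 110 122]
 [103 101 120 129 131 130 125 125 126 127 125 104 102 119]
 [ 94  94 118 130 130 127 125 126 126 127 120  94  92 118]
 [ 87  85 113 129 128 126 124 125 127 126 113  81  83 114]
 [ 84  77  99 122 125 123 125 125 126 122 100  71  77 113]]
```

jog_arm --deltas '[0, 0, -0.03, 0, 0, 0, 0, 0, -0.06, 0, 0, 0, 0, 0, -0.09, 0, 0, 0, 0, 0, -0.1, 0, 0, 0]'

```text
time: 8.0
tool_pos: [0.5797, -0.1032, 0.1655]
tool_rot: [3.141, -0.001, -3.141]
contact_force: [0.4, -0.5, -2.1]
opening: 0.0475
```

jog_arm --deltas '[0, 0, -0.03, 0, 0, 0, 0, 0, -0.06, 0, 0, 0, 0, 0, -0.09, 0, 0, 0, 0, 0, -0.1, 0, 0, 0]'

```text
time: 8.33
tool_pos: [0.5798, -0.1032, 0.1556]
tool_rot: [3.141, -0.001, -3.141]
contact_force: [-0.1, -0.3, -2.5]
opening: 0.0473
```

Run:
```python
from h import *
s=robot.observe();print(s["tool_pos"],s["contact_force"],s["time"])
shot("scene","s7",(200,150,290,240),5);shot("wrist","w7",(220,190,300,270),5)
cv2.imwrite("pics/m7.png",np.hstack([cv2.imread("pics/s7.png")[:400,:400],cv2.imread("pics/w7.png")[:400,:400]]))
```

```text
[ 0.57978201 -0.10318188  0.15557506] [-0.13977024 -0.3285484  -2.53332704] 8.3333
```

View pics/m7.png

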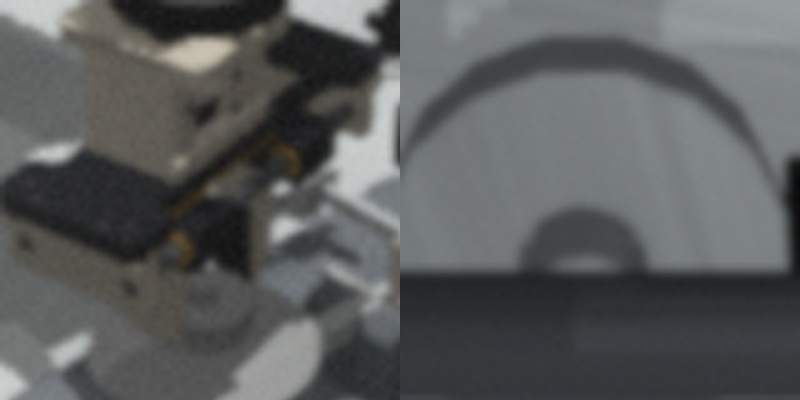

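jog_arm --deltas '[0, 0, -0.03, 0, 0, 0, 0, 0, -0.06, 0, 0, 0, 0, 0, -0.09, 0, 0, 0, 0, 0, -0.11, 0, 0, 0]'

```text
time: 8.77
tool_pos: [0.5799, -0.1032, 0.1447]
tool_rot: [3.141, -0.0, -3.141]
contact_force: [-0.7, 0.5, -1.3]
opening: 0.048
```

jog_arm --deltas '[0, 0, -0.01, 0, 0, 0, 0, 0, -0.015, 0, 0, 0, 0, 0, -0.015, 0, 0, 0, 0, 0, -0.015, 0, 0, 0]'

```text
time: 9.1
tool_pos: [0.5801, -0.1033, 0.1438]
tool_rot: [3.142, 0.0, -3.141]
contact_force: [-0.0, 0.2, -1.7]
opening: 0.0477
```

jog_arm --deltas '[0, 0, -0.01, 0, 0, 0, 0, 0, -0.01, 0, 0, 0, 0, 0, -0.01, 0, 0, 0]'

```text
time: 9.35
tool_pos: [0.58, -0.1033, 0.1427]
tool_rot: [3.141, 0.0, -3.141]
contact_force: [0.8, 0.4, -1.6]
opening: 0.0478
```

jog_arm --deltas '[0, 0, -0.01, 0, 0, 0, 0, 0, -0.01, 0, 0, 0, 0, 0, -0.01, 0, 0, 0]'

```text
time: 9.6
tool_pos: [0.5802, -0.1033, 0.1419]
tool_rot: [-3.142, 0.0, -3.141]
contact_force: [0.2, 0.5, -0.5]
opening: 0.0475
```

jog_arm --deltas '[0, 0, -0.01, 0, 0, 0, 0, 0, -0.01, 0, 0, 0, 0, 0, -0.01, 0, 0, 0]'

```text
time: 9.85
tool_pos: [0.5802, -0.1033, 0.141]
tool_rot: [-3.142, 0.0, -3.141]
contact_force: [-0.7, 1.0, 1.0]
opening: 0.0477
```

Run:
```python
from h import *
for i in range(3):
    robot.read_camera("top"); s=robot.observe();print(s["tool_pos"],s["contact_force"],s["time"])
```

```text
[ 0.58018888 -0.10330232  0.14099763] [ 0.00805365 -0.33517493  0.57990092] 9.9
[ 0.58016604 -0.10329067  0.14096255] [-1.11817029  0.82892795  0.91811812] 9.95
[ 0.58015865 -0.10330736  0.14094184] [-0.62359799  0.30217172  0.70102449] 10.0
```

jog_arm --deltas '[0, 0, 0, 0, 0, 0, 0, 0, 0, 0, 0, 0, 0, 0, 0, 0, 0, 0, 0, 0, 0, 0, 0, 0]' --claw 0.65

```text
time: 10.33
tool_pos: [0.58, -0.1032, 0.1406]
tool_rot: [3.141, -0.0, -3.141]
contact_force: [-0.4, 0.2, 0.0]
opening: 0.0598
```

jog_arm --deltas '[0, 0, 0.1, 0, 0, 0, 0, 0, 0.3, 0, 0, 0, 0, 0, 0.6, 0, 0, 0, 0, 0, 0.8, 0, 0, 0, 0, 0, 0.8, 0, 0, 0]'

```text
time: 10.75
tool_pos: [0.5822, -0.1039, 0.2265]
tool_rot: [-3.139, 0.009, -3.141]
contact_force: [0.4, 0.3, 0.6]
opening: 0.0598
```

jog_arm --deltas '[-0.05, -0.4, 0, 0, 0, 0, -0.1, -0.8, 0, 0, 0, 0, -0.1, -0.8, 0, 0, 0, 0]'

```text
time: 11.0
tool_pos: [0.5691, -0.1892, 0.2208]
tool_rot: [-3.138, -0.0, 3.138]
contact_force: [-1.0, -0.4, 0.2]
opening: 0.0599
```

Run:
```python
from h import *
s=robot.observe();print(s["tool_pos"],s["contact_force"],s["time"])
S=shot("scene","s8",(190,150,310,250),5);P=shot("top","t8");np.save("S8.npy",S)
a=cv2.imread("pics/t8.png")[140:230,210:340];
cv2.imwrite("pics/m8.png",cv2.resize(cv2.imread("pics/s8.png"),(600,500)))
```

```text
[ 0.56906664 -0.18922118  0.22075534] [-1.01130718 -0.3605532   0.24997899] 11.0
```

View pics/m8.png

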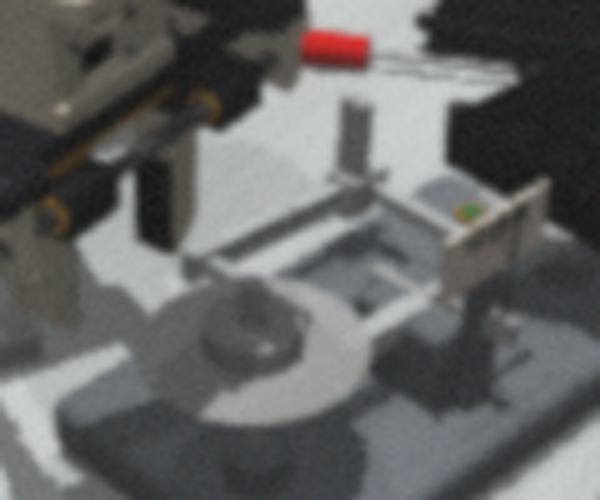

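The large ring lies flat on the pan with the spindle standing through it, at (250,330) in the crop. The poise tab is at (355,105). Next is the medium ring.

jog_arm --deltas '[0.06, -0.4, -0.1, 0, 0, 0, 0.1, -0.74, -0.3, 0, 0, 0, 0.12, -0.74, -0.35, 0, 0, 0]'

```text
time: 11.35
tool_pos: [0.5813, -0.261, 0.1828]
tool_rot: [-3.141, -0.003, 3.14]
contact_force: [-1.3, 0.5, -1.2]
opening: 0.0596
```

jog_arm --deltas '[0, -0.4, -0.2, 0, 0, 0, 0, -0.74, -0.35, 0, 0, 0, 0, -0.74, -0.35, 0, 0, 0, 0, -0.74, -0.35, 0, 0, 0, 0, -0.74, -0.35, 0, 0, 0]' --claw 0.6

```text
time: 11.77
tool_pos: [0.5824, -0.3298, 0.1507]
tool_rot: [3.14, -0.0, -3.14]
contact_force: [0.4, 0.2, 0.0]
opening: 0.055
```

Run:
```python
from h import *
P=shot("wrist","w9"); s=robot.observe();print(s["tool_pos"],s["tool_rot"],s["time"])
g=cv2.cvtColor(cv2.imread("pics/w9_full.png"),cv2.COLOR_BGR2GRAY)
e=proj(P,[.5824,-.3316,.017]);print(e)
x,y=e.round().astype(int);r=g[y-26:y+27,x-26:x+27];print(r[::3,::3])
m=(r>90).astype(np.uint8);n,l,st,c=cv2.connectedComponentsWithStats(m)
for i in range(1,n):
  if st[i][4]>40:
    k=c[i]+[x-26,y-26];print(st[i],k,ray(P,*k,.017))
```

```text
[ 0.58268112 -0.32955191  0.15137123] [ 3.14112194e+00  5.98736357e-04 -3.13951723e+00] 11.8167
[254.78793703 187.3527944 ]
[[ 18  19  20  20  19  20  21  20  20  19  20  20  21  20  19  20  19  19]
 [ 19  20  19  20  21  19  19  19  21  21  20  20  21  19  19  19  20  20]
 [ 20  20  21  20  19  21  21  21  23  21  21  20  20  18  19  19  19  18]
 [ 21  20  19  19  19  20  43  62  76  78  59  41  21  21  19  17  16  17]
 [ 18  21  20  19  28  70 124 141 149 151 143 124  63  23  20  18  17  17]
 [ 19  18  20  23  81 139 152 151 150 151 154 157 141  69  18  18  18  18]
 [ 17  18  18  48 114 137 150 147 145 144 147 153 155 121  35  18  17  16]
 [ 17  17  18  92 124 129 146 126  78  84 129 135 136 136  77  17  17  17]
 [ 18  18  23 104 125 127 124  37  16  18  43 115 130 137 107  20  16  17]
 [ 17  17  31 110 123 128  98  20  16  17  27 103 127 132 116  21  17  17]
 [ 18  18  26 110 121 128 110  52  26  28  56 112 124 131 111  22  17  17]
 [ 18  17  18  91 123 124 127  99  76  76  99 121 123 127  73  17  16  17]
 [ 17  17  18  51 118 120 126 126 122 125 124 123 123 115  35  16  17  18]
 [ 24  18  17  16  63 116 120 125 123 122 124 123 115  57  29  28  29  29]
 [ 27  19  19  18  21  52  95 118 121 144 154 108  50  29  29  30  28  28]
 [ 29  28  30  29  31  29  32  49  57  78  62  34  29  29  29  30  28  29]
 [ 29  29  29  30  28  30  31  29  29  30  30  29  29  30  30  29  30  28]
 [ 29  30  29  28  28  30  30  30  30  30  28  29  30  30  29  30  29  28]]
[  8  10  35  35 802] [254.35411471 187.75685786] [ 0.58282258 -0.33204066  0.017     ]
```

jog_arm --deltas '[0, -0.022, -0.3, 0, 0, 0, 0, -0.022, -0.6, 0, 0, 0, 0, -0.022, -0.85, 0, 0, 0, 0, -0.022, -0.95, 0, 0, 0]'

```text
time: 12.15
tool_pos: [0.5812, -0.3305, 0.0532]
tool_rot: [3.139, -0.003, -3.139]
contact_force: [-1.0, 1.1, -0.6]
opening: 0.0551
```

jog_arm --deltas '[0, 0, -0.15, 0, 0, 0, 0, 0, -0.25, 0, 0, 0, 0, 0, -0.3, 0, 0, 0, 0, 0, -0.3, 0, 0, 0, 0, 0, -0.3, 0, 0, 0]'

```text
time: 12.57
tool_pos: [0.5826, -0.3334, 0.0267]
tool_rot: [-3.141, 0.001, -3.14]
contact_force: [-0.0, 1.1, -0.3]
opening: 0.0552
```

jog_arm --deltas '[0, 0.008, -0.065, 0, 0, 0, 0, 0.008, -0.065, 0, 0, 0, 0, 0.008, -0.065, 0, 0, 0]'

```text
time: 12.82
tool_pos: [0.582, -0.3326, 0.0194]
tool_rot: [3.141, 0.0, -3.141]
contact_force: [0.3, -0.3, 0.9]
opening: 0.0551
```

jog_arm --deltas '[0, 0, 0, 0, 0, 0, 0, 0, 0, 0, 0, 0, 0, 0, 0, 0, 0, 0, 0, 0, 0, 0, 0, 0, 0, 0, 0, 0, 0, 0]' --claw 0.3

```text
time: 13.23
tool_pos: [0.5821, -0.3327, 0.0195]
tool_rot: [-3.142, 0.0, -3.141]
contact_force: [0.6, -0.1, 1.3]
opening: 0.0367
```

jog_arm --deltas '[0, 0, 0.3, 0, 0, 0, 0, 0, 0.6, 0, 0, 0, 0, 0, 0.9, 0, 0, 0, 0, 0, 0.9, 0, 0, 0]'

```text
time: 13.57
tool_pos: [0.5848, -0.3346, 0.1162]
tool_rot: [-3.135, 0.009, -3.141]
contact_force: [1.2, -0.8, 0.2]
opening: 0.0366
```

jog_arm --deltas '[0, 0, 0.4, 0, 0, 0, 0, 0, 0.8, 0, 0, 0, 0, 0, 1.0, 0, 0, 0, 0, 0, 1.0, 0, 0, 0]'

```text
time: 13.9
tool_pos: [0.5839, -0.3341, 0.2154]
tool_rot: [-3.135, 0.008, -3.141]
contact_force: [0.4, -0.5, -0.4]
opening: 0.0369
```

jog_arm --deltas '[0.1, 0.4, 0, 0, 0, 0, 0.2, 0.8, 0, 0, 0, 0, 0.27, 0.9, 0, 0, 0, 0]'

```text
time: 14.15
tool_pos: [0.6092, -0.2373, 0.208]
tool_rot: [3.138, -0.002, -3.138]
contact_force: [0.9, -1.3, -1.5]
opening: 0.0363
```

jog_arm --deltas '[0.1, 0.4, 0, 0, 0, 0, 0.2, 0.8, 0, 0, 0, 0, 0.27, 0.9, 0, 0, 0, 0]'

```text
time: 14.4
tool_pos: [0.6363, -0.1468, 0.208]
tool_rot: [3.138, -0.002, -3.137]
contact_force: [0.9, 0.2, -1.5]
opening: 0.0369
```

jog_arm --deltas '[0, 0.3, 0, 0, 0, 0, 0, 0.48, 0, 0, 0, 0, 0, 0.48, 0, 0, 0, 0, 0, 0.48, 0, 0, 0, 0, 0, 0.48, 0, 0, 0, 0]'

```text
time: 14.82
tool_pos: [0.6359, -0.1054, 0.2085]
tool_rot: [-3.141, -0.001, -3.141]
contact_force: [-0.1, 0.2, -0.3]
opening: 0.0367
```

Run:
```python
from h import *
P=shot("wrist","w10",(190,110,320,250),4); s=robot.observe();p=s["tool_pos"];print(p,s["tool_rot"],s["contact_force"],s["time"],s["opening"])
g=cv2.cvtColor(cv2.imread("pics/w10_full.png"),cv2.COLOR_BGR2GRAY)
for z in(.166,.162,.158):print("tip pred",proj(P,[.5805,-.1035,z]))
for d in([-.0185,0,-.0025],[-.0185,0,-.0165],[-.007,0,-.0025],[0,0,-.0025]):print(d,proj(P,p+d))
u,v=proj(P,[.5805,-.1035,.162]).astype(int)
print(g[v-16:v+17:2,u-20:u+20:2]);print("col",[(r,int(g[r,256])) for r in range(190,250)])
for r in(220,232,234):print(r,g[r,224:290])
```

```text
[ 0.63589889 -0.10580899  0.20861895] [-3.14136279e+00 -7.77368438e-04  3.14149614e+00] [ 0.15298609  0.28850982 -1.31218124] 14.8667 0.03714340662016976
tip pred [260.07806676 137.55647972]
tip pred [259.99817689 137.18473605]
tip pred [259.92145745 136.82774505]
[-0.0185, 0, -0.0025] [256.57807692 209.85024736]
[-0.0185, 0, -0.0165] [256.5427851  202.68163018]
[-0.007, 0, -0.0025] [256.54908831 229.29463115]
[0, 0, -0.0025] [256.53194801 240.79164508]
[[239 239 237 218 171 156 155 156 156 156 157 155 144 131 131 134 133 130
  132 136]
 [239 238 234 179 156 154 155 156 155 155 154 149 138 131 130 131 134 131
  129 135]
 [239 237 230 174 152 155 154 152 148 142 137 130 124 127 130 131 134 132
  129 134]
 [239 222 178 158 153 155 150 139 126 108 103 104 105 115 127 130 134 133
  129 132]
 [239 214 155 152 153 151 137 115 107  94  97 100 100 101 113 128 133 133
  130 131]
 [238 208 154 153 152 142 125 113 106 120 129 130 126 115 104 120 132 134
  131 130]
 [226 170 151 152 150 133 118 117 128 133 136 138 138 131 108 109 128 134
  133 129]
 [219 156 151 151 149 124 115 126 133 135 138 1
[... 1636 characters left out ...]
124 124 124 125 125 127 126 127
 127 127 129 130 132 132 132 132 133 134 135 136 136 131 121 109  95  84
  75  78 103 150 195 222 229 230 227 218 205 198]
232 [ 60 108 126 119 115 120 122 123 123 122 120 121 122 123 123 121 120 122
 123 123 124 125 124 125 133 148 169 186 197 205 213 217 220 219 213 205
 195 184 169 149 132 123 120 120 122 124 127 127 127 128 128 128 131 133
 135 136 136 134 132 127 119 112 112  96  56  20]
234 [ 42  76 104 116 120 121 123 122 123 123 123 122 121 121 122 123 123 122
 121 123 124 127 138 161 186 208 222 228 228 229 229 230 230 230 230 229
 229 227 223 207 182 152 129 120 120 120 123 125 127 127 126 126 128 130
 133 134 135 134 133 132 127 119 102  73  39  16]
```

View pics/w10.png

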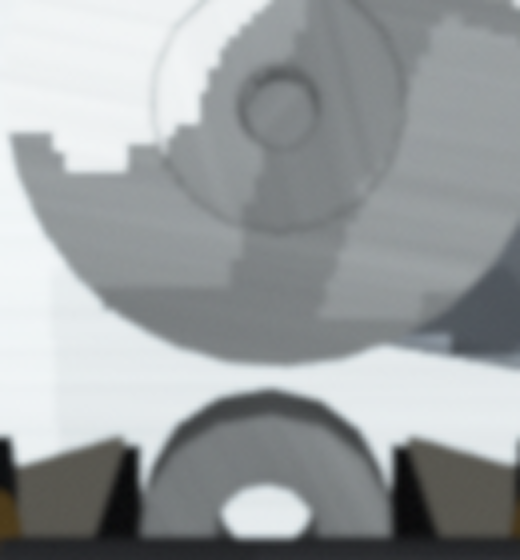

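The wrist crop shows the spindle tip at full-frame (259.8,137.4), matching the prediction of (260.0,137.2) for spindle (.5805,−.1035). The large ring sits flat around it, and the medium ring's bore is centred at u≈256. Target TCP is (.5796,−.1034).

jog_arm --deltas '[-0.3, 0.02, 0, 0, 0, 0, -0.56, 0.024, -0.1, 0, 0, 0, -0.564, 0.024, -0.2, 0, 0, 0, -0.564, 0.024, -0.23, 0, 0, 0, -0.564, 0.024, -0.23, 0, 0, 0]'

```text
time: 15.28
tool_pos: [0.5798, -0.1033, 0.1856]
tool_rot: [3.141, -0.001, 3.141]
contact_force: [0.1, 0.8, -0.3]
opening: 0.0367
```

jog_arm --deltas '[0, 0, 0, 0, 0, 0, 0, 0, 0, 0, 0, 0, 0, 0, 0, 0, 0, 0]'

```text
time: 15.53
tool_pos: [0.5805, -0.1025, 0.1866]
tool_rot: [-3.141, 0.001, -3.141]
contact_force: [-0.7, 0.3, -0.0]
opening: 0.0366
```

```bash
python3 look.py w11
```

```text
[ 0.58033956 -0.10241032  0.18652533] [-0.41735596  0.08408878 -0.69265846] 15.5833
[[125 125 123 121 122 120 120 120 119 121 122 122 126 129]
 [124 125 124 122 121 121 122 120 119 120 122 121 123 128]
 [125 124 123 121 122 123 125 125 122 119 119 120 122 126]
 [125 124 121 120 123 125 126 127 125 121 118 119 121 124]
 [124 120 119 118 122 124 126 125 124 123 117 117 120 123]
 [122 118 120 119 121 123 123 123 122 124 119 112 117 122]
 [121 115 121 120 120 121 120 121 123 124 120 112 117 121]
 [116 116 119 122 120 122 120 122 125 124 122 114 111 119]
 [109 112 120 121 122 123 121 122 125 125 123 114 105 117]
 [100 106 119 122 122 123 122 122 125 124 122 107  94 115]
 [ 93  98 117 121 123 122 121 120 123 125 121  99  87 112]
 [ 90  87 113 121 120 121 121 120 123 124 116  87  80 111]]
```

jog_arm --deltas '[-0.008, -0.01, 0, 0, 0, 0, -0.008, -0.01, 0, 0, 0, 0, -0.008, -0.01, 0, 0, 0, 0]'

```text
time: 15.83
tool_pos: [0.5789, -0.1033, 0.1863]
tool_rot: [3.142, 0.0, -3.141]
contact_force: [-0.1, 0.8, -1.6]
opening: 0.0369
```

jog_arm --deltas '[0, 0, -0.03, 0, 0, 0, 0, 0, -0.06, 0, 0, 0, 0, 0, -0.08, 0, 0, 0, 0, 0, -0.1, 0, 0, 0, 0, 0, -0.1, 0, 0, 0]'

```text
time: 16.25
tool_pos: [0.5785, -0.1032, 0.1756]
tool_rot: [3.141, -0.001, -3.141]
contact_force: [-0.4, -0.1, -0.4]
opening: 0.0368
```

```bash
python3 look.py w12
```

```text
[ 0.57868313 -0.10321372  0.17589843] [-0.50523549  0.01257754 -0.83969577] 16.3
[[125 125 123 122 122 121 121 120 119 121 122 123 126 128]
 [125 124 123 121 122 122 123 123 121 120 121 121 124 128]
 [124 124 123 122 123 125 127 127 125 121 119 121 122 126]
 [124 123 122 123 125 127 129 131 129 123 118 118 120 125]
 [123 118 118 125 127 128 131 132 129 125 117 115 119 124]
 [122 114 116 126 127 129 131 131 128 125 120 111 117 122]
 [120 111 117 126 128 130 132 129 126 126 123 110 115 121]
 [116 110 119 127 130 131 130 126 126 126 123 113 112 120]
 [109 109 120 128 131 131 128 125 126 126 125 110 104 117]
 [100 102 119 129 131 130 126 124 126 126 124 105  94 115]
 [ 94  96 118 129 131 128 125 125 126 127 121  96  85 113]
 [ 90  85 113 129 128 125 125 125 126 126 116  85  80 111]]
```

jog_arm --deltas '[0.004, 0, 0, 0, 0, 0, 0.008, 0, 0, 0, 0, 0, 0.008, 0, 0, 0, 0, 0]'

```text
time: 16.55
tool_pos: [0.5798, -0.1033, 0.1764]
tool_rot: [-3.142, 0.0, -3.141]
contact_force: [-0.4, -0.2, -1.5]
opening: 0.0368
```

jog_arm --deltas '[0, 0, -0.03, 0, 0, 0, 0, 0, -0.06, 0, 0, 0, 0, 0, -0.08, 0, 0, 0, 0, 0, -0.08, 0, 0, 0]'

```text
time: 16.88
tool_pos: [0.5793, -0.1031, 0.1675]
tool_rot: [3.141, -0.001, -3.141]
contact_force: [-0.9, 0.7, -1.3]
opening: 0.037
```

```bash
python3 look.py w13
```

```text
[ 0.57940738 -0.10320146  0.16778245] [ 1.20849334 -0.42356503 -1.48640882] 16.9333
[[124 124 123 121 119 117 113 114 117 120 121 122 125 129]
 [124 125 123 116 110 106 102 104 109 116 120 121 125 128]
 [125 123 120 106  95  94  92  97  98 105 117 121 123 127]
 [125 121 112  93  92  96 101 104  99  95 109 118 121 125]
 [122 114  98  90 102 111 117 117 112  99  97 113 119 123]
 [122 105  86  99 115 122 125 125 124 111  92 104 116 122]
 [119 101  88 110 123 127 127 129 130 122  97  96 115 120]
 [116  98  97 119 125 127 129 131 131 125 107  98 111 119]
 [109  97 106 123 127 129 130 131 129 126 115 100 104 117]
 [100  94 112 124 127 128 131 132 128 126 120 101  95 116]
 [ 94  92 117 127 128 130 131 129 125 125 123 101  87 112]
 [ 90  91 120 127 128 130 130 127 124 125 124 100  82 111]]
```

jog_arm --deltas '[0, 0, -0.03, 0, 0, 0, 0, 0, -0.06, 0, 0, 0, 0, 0, -0.09, 0, 0, 0, 0, 0, -0.09, 0, 0, 0]'

```text
time: 17.27
tool_pos: [0.5793, -0.1031, 0.1584]
tool_rot: [3.141, -0.001, -3.141]
contact_force: [-0.0, -0.3, -1.1]
opening: 0.0365
```

jog_arm --deltas '[0, 0, -0.01, 0, 0, 0, 0, 0, -0.01, 0, 0, 0, 0, 0, -0.01, 0, 0, 0]'

```text
time: 17.52
tool_pos: [0.5797, -0.1033, 0.1583]
tool_rot: [3.142, 0.0, -3.141]
contact_force: [-0.5, 0.4, -0.6]
opening: 0.0366
```

```bash
cat > f.py <<'E'
from h import *
F=[]
for i in range(3):
    robot.read_camera("top"); s=robot.observe();F.append(s["contact_force"])
print(s["tool_pos"],np.mean(F,0),s["time"])
E
python3 f.py
```

```text
[ 0.57973121 -0.10327951  0.15838437] [-0.14545047  0.23722668 -0.52105888] 17.6667
```

jog_arm --deltas '[0, 0, -0.01, 0, 0, 0, 0, 0, -0.01, 0, 0, 0, 0, 0, -0.01, 0, 0, 0]'

```text
time: 17.92
tool_pos: [0.5796, -0.1032, 0.1572]
tool_rot: [3.141, -0.0, -3.141]
contact_force: [-0.5, 0.0, -1.4]
opening: 0.0369
```

jog_arm --deltas '[0, 0, -0.008, 0, 0, 0, 0, 0, -0.008, 0, 0, 0, 0, 0, -0.008, 0, 0, 0]'

```text
time: 18.17
tool_pos: [0.5797, -0.1033, 0.1565]
tool_rot: [3.142, 0.0, -3.141]
contact_force: [-0.8, 0.3, 0.3]
opening: 0.0367
```

```bash
python3 f.py
```

```text
[ 0.57969988 -0.10328862  0.15653016] [ 0.22126276  0.18725905 -0.56040533] 18.3167
```

jog_arm --deltas '[0, 0, -0.008, 0, 0, 0, 0, 0, -0.008, 0, 0, 0, 0, 0, -0.008, 0, 0, 0]'

```text
time: 18.57
tool_pos: [0.5797, -0.1033, 0.1557]
tool_rot: [3.142, 0.0, -3.141]
contact_force: [0.8, 0.1, -0.7]
opening: 0.0368
```

```bash
python3 f.py
```

```text
[ 0.57968681 -0.10329034  0.15569222] [-0.22012795  0.49917893  0.40951898] 18.7167
```

The contact force rose by about 1 N at the expected height, so the medium ring is down. I'll release, lift and head for the poise.

jog_arm --deltas '[0, 0, 0, 0, 0, 0, 0, 0, 0, 0, 0, 0, 0, 0, 0, 0, 0, 0, 0, 0, 0, 0, 0, 0]' --claw 0.53

```text
time: 19.05
tool_pos: [0.5796, -0.1032, 0.1556]
tool_rot: [3.141, -0.0, -3.141]
contact_force: [0.6, 0.3, -0.6]
opening: 0.0486
```

jog_arm --deltas '[0, 0, 0.1, 0, 0, 0, 0, 0, 0.3, 0, 0, 0, 0, 0, 0.5, 0, 0, 0, 0, 0, 0.6, 0, 0, 0]'

```text
time: 19.38
tool_pos: [0.5806, -0.1035, 0.2188]
tool_rot: [-3.14, 0.004, -3.141]
contact_force: [0.3, 0.8, 0.9]
opening: 0.0486
```

jog_arm --deltas '[-0.2, 0.3, 0, 0, 0, 0, -0.35, 0.6, 0, 0, 0, 0, -0.35, 0.9, 0, 0, 0, 0]'

```text
time: 19.63
tool_pos: [0.5424, -0.0126, 0.2162]
tool_rot: [3.141, -0.001, 3.141]
contact_force: [2.1, -0.2, 0.5]
opening: 0.0489
```

jog_arm --deltas '[-0.2, 0.4, 0, 0, 0, 0, -0.35, 0.8, 0, 0, 0, 0, -0.35, 1.0, 0, 0, 0, 0]' --claw 0

```text
time: 19.88
tool_pos: [0.507, 0.0897, 0.2161]
tool_rot: [3.141, -0.001, -3.14]
contact_force: [1.0, 0.5, 0.3]
opening: 0.0332
```

jog_arm --deltas '[0, 0.3, 0, 0, 0, 0, 0, 0.3, 0, 0, 0, 0, 0, 0.3, 0, 0, 0, 0, 0, 0.3, 0, 0, 0, 0]'

```text
time: 20.22
tool_pos: [0.5097, 0.1164, 0.2158]
tool_rot: [-3.141, 0.0, -3.14]
contact_force: [-0.3, -0.7, 0.1]
opening: 0.0064
```

Run:
```python
from h import *
s=robot.observe();print(s["tool_pos"],s["tool_rot"],s["contact_force"],s["time"],s["opening"])
S=shot("scene","s14",(200,150,300,250),4);T=shot("top","t14",(220,155,320,230),4);W=shot("wrist","w14")
a=cv2.imread("pics/s14.png");b=cv2.imread("pics/t14.png")
cv2.imwrite("pics/m14.png",np.hstack([a,np.pad(b,((0,100),(0,0),(0,0)))]))
```

```text
[0.50966326 0.11642441 0.21575965] [-3.14123122e+00  1.02189675e-04 -3.14025082e+00] [-0.31123261 -0.68475233  0.05418634] 20.2167 0.00643324336906735
```

View pics/m14.png

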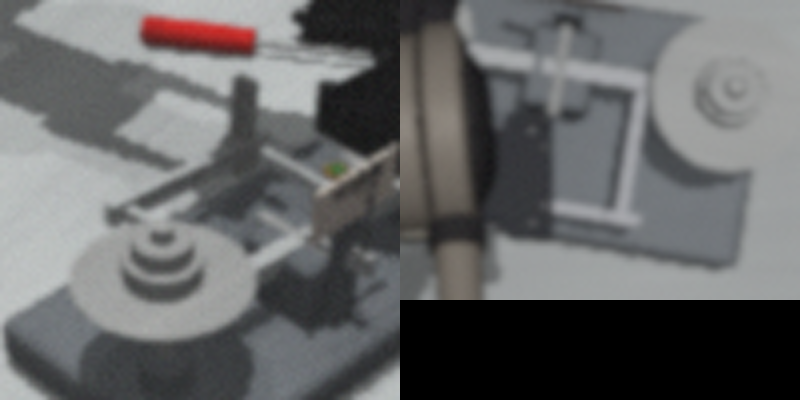

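Both rings sit flat and stacked, with the spindle tip at (162,235) in the scene half. The poise tab is at (243,80), still at the housing's end. That was my twelfth view, so I work numerically from here.

```bash
cat >> h.py <<'E'
ROI=(slice(195,240),slice(214,268))   # weight pan in scene
def pan():
    "pan height relative to reference s14 (upper stop, +9 mm), by template match in scene rows"
    S=robot.camera_params("scene"); g=lambda i:cv2.GaussianBlur(cv2.cvtColor(i,cv2.COLOR_BGR2GRAY),(0,0),0.7).astype(np.float32)
    ref=g(cv2.imread("pics/s14_full.png"))
    im=np.mean([g(cv2.cvtColor(robot.read_camera("scene"),cv2.COLOR_RGB2BGR)) for _ in range(2)],0)
    t=ref[203:232,218:264]; W=np.eye(2,3,dtype=np.float32)
    r=cv2.matchTemplate(im[190:255,208:274].astype(np.float32),t,cv2.TM_CCOEFF_NORMED); _,m,_,l=cv2.minMaxLoc(r)
    x,y=l; sub=lambda a,b,c:(a-c)/(2*(a-2*b+c)) if a-2*b+c else 0
    dy=y+(sub(r[y-1,x],r[y,x],r[y+1,x]) if 0<y<r.shape[0]-1 else 0)-13
    px=proj(S,[.5805,-.1035,.14])[1]-proj(S,[.5805,-.1035,.149])[1]
    h=9-dy/px*9
    # tab in scene: dark vertical bar location
    print("pan h mm %.2f  tilt %.4f  score %.3f dx %d"%(h,-h/120,m,x-10))
E
python3 - <<'E'
from h import *
pan()
S=robot.camera_params("scene")
for z in(.141,.143,.147):print(z,ray(S,260.4,169.9,z))
g=cv2.cvtColor(cv2.imread("pics/s14_full.png"),cv2.COLOR_BGR2GRAY)
print(g[166:194:2,252:272]); print(robot.observe()["opening"],robot.observe()["time"])
E
```

```text
pan h mm 9.04  tilt -0.0753  score 0.999 dx 0
0.141 [0.51426685 0.08225279 0.141     ]
0.143 [0.51599445 0.07952495 0.143     ]
0.147 [0.51944965 0.07406928 0.147     ]
[[183 183 183 183 183 185 182 183 183 183 181 187 187 185 185 187 188 187
  189 187]
 [182 184 184 184 182 179 167 151 141 151 169 177 187 187 186 189 191 189
  190 189]
 [179 181 182 184 180 158 118  81  73  80  91 113 147 177 185 188 189 189
  190 189]
 [129 145 168 184 178 152 102  69  64  67  71  81 123 169 184 187 189 190
  190 192]
 [112 114 118 125 122 104  85  67  64  63  67  85 135 177 188 191 191 190
  194 192]
 [166 144 138 131 116  97  73  64  67  69  66  82 123 157 169 175 187 185
  187 185]
 [186 188 187 180 162 119  80  65  63  64  67  77  91 107 112 121 124 127
  123 128]
 [176 176 180 178 162 125  76  65  64  64  68  76  96 105 109 106 110 108
  109 109]
 [169 172 172 168 146 105  69  61  66  68  66  77  92  98  98 102 109 109
  107 105]
 [170 168 161 134  98  78  71  67  67  66  65  74  80  81  78  87  96 101
  107 106]
 [165 153 129  98  82  75  75  74  75  71  70  70  76  91 109 108 101  95
   97  94]
 [135 108  88  84  81  76  71  65  67  64  64  67  76 100 130 144 143 135
  122 107]
 [126  98  76  71  65  69  68  64  64  64  66  69  73  85  87  89 103 119
  133 142]
 [ 77  76  76  74  77  74  69  63  68  65  72  74  78  74  73  69  74  85
   86  92]]
0.00028783488872374504 20.4667
```

jog_arm --deltas '[0.04, 0, -0.3, 0, 0, 0, 0.04, 0, -0.6, 0, 0, 0, 0.04, 0, -0.78, 0, 0, 0, 0.04, 0, -0.78, 0, 0, 0]'

```text
time: 20.8
tool_pos: [0.5113, 0.1159, 0.1339]
tool_rot: [-3.141, -0.008, 3.141]
contact_force: [-0.5, 1.0, 0.7]
opening: 0.0003
```

jog_arm --deltas '[0, 0, 0, 0, 0, 0, 0, 0, 0, 0, 0, 0]'

```text
time: 20.97
tool_pos: [0.5146, 0.1165, 0.1389]
tool_rot: [3.141, 0.002, -3.141]
contact_force: [-0.2, -0.6, 0.1]
opening: 0.0006
```

jog_arm --deltas '[-0.01, -0.06, 0, 0, 0, 0, -0.02, -0.12, 0, 0, 0, 0, -0.03, -0.18, 0, 0, 0, 0, -0.04, -0.24, 0, 0, 0, 0, -0.05, -0.3, 0, 0, 0, 0]'

```text
time: 21.38
tool_pos: [0.5087, 0.086, 0.1381]
tool_rot: [3.141, 0.001, -3.141]
contact_force: [-0.4, 0.9, 0.8]
opening: 0.0007
```

```bash
cat > tab.py <<'E'
from h import *
s=robot.observe();print(s["tool_pos"],s["contact_force"],s["time"]); pan()
E
python3 tab.py
```

```text
[0.50869904 0.08599696 0.13814501] [-0.37781797  0.92617338  0.84597487] 21.3833
pan h mm 8.25  tilt -0.0687  score 0.977 dx 0
```

jog_arm --deltas '[-0.007, -0.04, 0, 0, 0, 0, -0.013, -0.08, 0, 0, 0, 0, -0.013, -0.08, 0, 0, 0, 0, -0.013, -0.08, 0, 0, 0, 0, -0.013, -0.08, 0, 0, 0, 0]'

```text
time: 21.9
tool_pos: [0.5073, 0.0787, 0.1375]
tool_rot: [3.142, -0.0, -3.141]
contact_force: [0.1, 0.5, -0.5]
opening: 0.0008
```

```bash
python3 tab.py
python3 - <<'E'
from h import *
shot("scene","s15");S=robot.camera_params("scene")
p=robot.observe()["tool_pos"]; t=np.array([p[0]+.003,p[1]-.024,.143]);print(proj(S,t),proj(S,[.515,.0808,.143]))
g=cv2.cvtColor(cv2.imread("pics/s15_full.png"),cv2.COLOR_BGR2GRAY)
print(g[168:190:2,236:272])
E
```

```text
[0.50730235 0.07873655 0.1375326 ] [ 0.06372993  0.49763859 -0.48826669] 21.9
pan h mm 3.38  tilt -0.0282  score 0.962 dx 0
[253.54614967 173.23569379] [260.3502873  169.58426464]
[[171 164 163 155 143 125 115 105  93  87  83  81  79  79  84  83  78  76
   77  78  80  74  75  72  68  67  76 104 146 184 191 190 193 191 192 187]
 [172 173 172 171 173 172 169 163 158 149 139 127 108  93  86  83  82  81
   77  79  79  79  77  77  70  65  89 133 173 191 191 191 190 193 191 190]
 [147 153 158 169 168 171 170 174 176 178 183 184 175 150 107  86  79  81
   75  77  81  77  74  70  67  77 128 170 188 194 193 192 190 191 192 195]
 [ 94  98 102 107 116 133 162 179 184 182 185 184 178 153 102  69  68  72
   75  77  80  83  85  77  80 111 156 185 192 193 190 192 193 196 194 192]
 [ 91  95  97 102 104 111 118 122 131 144 160 172 173 154 101  69  61  65
   67  82 126 167 169 163 164 178 185 188 188 190 191 192 194 193 192 190]
 [ 95 104 108 112 111 109 110 104 107 105 108 123 138 130  88  63  67  65
   65  90 141 180 190 189 189 189 192 191 189 191 193 192 191 192 191 193]
 [ 91 101 120 146 166 168 158 135 120 116 117 113 110  90  71  64  64  65
   72  96 140 176 184 186 189 189 187 190 183 177 174 186 191 191 191 189]
 [124 137 159 169 173 176 177 177 173 175 174 162 132 100  73  66  66  67
   66  83 120 145 151 164 171 167 154 132 113 104 108 138 172 189 191 190]
 [166 167 172 169 171 171 169 173 170 173 179 181 168 139  85  64  65  67
   66  74  92 101 104 100  99  97  91  85  86  82  86 124 167 184 186 189]
 [172 170 170 175 169 169 169 172 174 171 171 163 143 109  76  64  64  64
   64  73  81  90  84  85  77  69  69  74  82  87  94 115 137 141 153 163]
 [169 170 169 168 170 170 171 173 170 172 167 138  98  79  76  74  70  69
   72  71  72  74  68  66  69  64  71  73  75  76  89 112 131 147 151 143]]
```

jog_arm --deltas '[0, 0.05, 0, 0, 0, 0, 0, 0.1, 0, 0, 0, 0, 0, 0.1, 0, 0, 0, 0, 0, 0.1, 0, 0, 0, 0, 0, 0.1, 0, 0, 0, 0]'

```text
time: 22.47
tool_pos: [0.5073, 0.0889, 0.1376]
tool_rot: [-3.142, -0.0, -3.14]
contact_force: [-0.2, 0.7, 0.7]
opening: 0.0005
```

jog_arm --deltas '[0, 0, 0, 0, 0, 0, 0, 0, 0, 0, 0, 0, 0, 0, 0, 0, 0, 0, 0, 0, 0, 0, 0, 0, 0, 0, 0, 0, 0, 0]'

```text
time: 22.88
tool_pos: [0.5074, 0.0887, 0.1377]
tool_rot: [3.141, 0.0, -3.141]
contact_force: [0.7, -0.9, 0.2]
opening: 0.0001
```

jog_arm --deltas '[0, 0, 0, 0, 0, 0, 0, 0, 0, 0, 0, 0, 0, 0, 0, 0, 0, 0, 0, 0, 0, 0, 0, 0, 0, 0, 0, 0, 0, 0]'

```text
time: 23.3
tool_pos: [0.5073, 0.0887, 0.1376]
tool_rot: [3.141, -0.0, -3.141]
contact_force: [-0.5, 0.4, 0.9]
opening: 0.0006
```

jog_arm --deltas '[0, 0, 0, 0, 0, 0, 0, 0, 0, 0, 0, 0, 0, 0, 0, 0, 0, 0, 0, 0, 0, 0, 0, 0, 0, 0, 0, 0, 0, 0]'

```text
time: 23.72
tool_pos: [0.5073, 0.0888, 0.1376]
tool_rot: [3.142, 0.0, -3.141]
contact_force: [-0.6, 0.5, -0.4]
opening: 0.0006
```

```bash
python3 tab.py; python3 tab.py
```

```text
[0.50734396 0.0887524  0.13764123] [-0.63978737  0.54671007 -0.40885175] 23.7167
pan h mm 6.85  tilt -0.0571  score 0.977 dx 0
[0.50734121 0.08875006 0.13763735] [ 0.95515873 -0.15221012  0.56051249] 23.8167
pan h mm 6.92  tilt -0.0577  score 0.976 dx 0
```

jog_arm --deltas '[-0.003, -0.05, 0, 0, 0, 0, -0.006, -0.09, 0, 0, 0, 0, -0.007, -0.12, 0, 0, 0, 0, -0.008, -0.143, 0, 0, 0, 0, -0.008, -0.143, 0, 0, 0, 0]'

```text
time: 24.33
tool_pos: [0.5065, 0.0738, 0.1377]
tool_rot: [-3.142, 0.0, -3.142]
contact_force: [0.2, -0.4, -0.5]
opening: 0.0004
```

jog_arm --deltas '[0, 0.05, 0, 0, 0, 0, 0, 0.1, 0, 0, 0, 0, 0, 0.1, 0, 0, 0, 0, 0, 0.1, 0, 0, 0, 0, 0, 0.1, 0, 0, 0, 0]'

```text
time: 24.75
tool_pos: [0.5065, 0.0847, 0.1376]
tool_rot: [3.142, -0.0, -3.14]
contact_force: [-0.2, 0.2, 0.4]
opening: 0.0004
```

jog_arm --deltas '[0, 0, 0, 0, 0, 0, 0, 0, 0, 0, 0, 0, 0, 0, 0, 0, 0, 0, 0, 0, 0, 0, 0, 0, 0, 0, 0, 0, 0, 0]'

```text
time: 25.17
tool_pos: [0.5065, 0.0844, 0.1376]
tool_rot: [3.142, -0.0, -3.141]
contact_force: [0.6, 0.1, 0.2]
opening: 0.0006
```

jog_arm --deltas '[0, 0, 0, 0, 0, 0, 0, 0, 0, 0, 0, 0, 0, 0, 0, 0, 0, 0, 0, 0, 0, 0, 0, 0, 0, 0, 0, 0, 0, 0]'

```text
time: 25.58
tool_pos: [0.5065, 0.0844, 0.1376]
tool_rot: [3.142, -0.0, -3.141]
contact_force: [-0.0, 0.2, -0.4]
opening: 0.0003
```

jog_arm --deltas '[0, 0, 0, 0, 0, 0, 0, 0, 0, 0, 0, 0, 0, 0, 0, 0, 0, 0, 0, 0, 0, 0, 0, 0, 0, 0, 0, 0, 0, 0]'

```text
time: 26.0
tool_pos: [0.5065, 0.0845, 0.1377]
tool_rot: [3.142, 0.0, -3.141]
contact_force: [-0.2, -0.2, 0.0]
opening: 0.0003
```

```bash
python3 tab.py; python3 tab.py
```

```text
[0.50653144 0.08445177 0.13765249] [-0.15346498 -0.19067142  0.01579482] 26.0
pan h mm 1.66  tilt -0.0138  score 0.943 dx 0
[0.50655102 0.08445284 0.1376422 ] [0.0172802  0.79507258 0.58155318] 26.1
pan h mm 1.74  tilt -0.0145  score 0.942 dx 0
```

jog_arm --deltas '[0, -0.04, 0, 0, 0, 0, 0, -0.08, 0, 0, 0, 0, -0.002, -0.1, 0, 0, 0, 0, -0.002, -0.118, 0, 0, 0, 0, -0.002, -0.118, 0, 0, 0, 0]'

```text
time: 26.62
tool_pos: [0.5063, 0.0722, 0.1376]
tool_rot: [3.141, -0.0, -3.141]
contact_force: [0.3, -0.2, 0.1]
opening: 0.0007
```

jog_arm --deltas '[0, 0.05, 0, 0, 0, 0, 0, 0.1, 0, 0, 0, 0, 0, 0.1, 0, 0, 0, 0, 0, 0.1, 0, 0, 0, 0, 0, 0.1, 0, 0, 0, 0]'

```text
time: 27.03
tool_pos: [0.5063, 0.0829, 0.1376]
tool_rot: [3.142, 0.0, -3.14]
contact_force: [0.1, -0.0, -0.2]
opening: 0.0005
```

jog_arm --deltas '[0, 0, 0, 0, 0, 0, 0, 0, 0, 0, 0, 0, 0, 0, 0, 0, 0, 0, 0, 0, 0, 0, 0, 0, 0, 0, 0, 0, 0, 0]'

```text
time: 27.45
tool_pos: [0.5063, 0.0826, 0.1376]
tool_rot: [3.141, -0.0, -3.141]
contact_force: [0.1, -0.5, 0.5]
opening: 0.0004
```

jog_arm --deltas '[0, 0, 0, 0, 0, 0, 0, 0, 0, 0, 0, 0, 0, 0, 0, 0, 0, 0, 0, 0, 0, 0, 0, 0, 0, 0, 0, 0, 0, 0]'

```text
time: 27.87
tool_pos: [0.5063, 0.0826, 0.1376]
tool_rot: [3.142, -0.0, -3.141]
contact_force: [0.3, 0.1, -0.3]
opening: 0.0003
```

jog_arm --deltas '[0, 0, 0, 0, 0, 0, 0, 0, 0, 0, 0, 0, 0, 0, 0, 0, 0, 0, 0, 0, 0, 0, 0, 0, 0, 0, 0, 0, 0, 0]'

```text
time: 28.28
tool_pos: [0.5063, 0.0827, 0.1376]
tool_rot: [3.141, 0.0, -3.141]
contact_force: [0.2, -0.1, 0.2]
opening: 0.0004
```

```bash
python3 tab.py; python3 tab.py
python3 - <<'E'
from h import *
# independent check: housing height by scene shift from s14, and spindle/pan rim profile
S=shot("scene","s16"); g=lambda f:cv2.GaussianBlur(cv2.imread(f"pics/{f}_full.png",0),(0,0),.7).astype(np.float32)
a,b=g("s14"),g("s16")
for n,x in(("spindle col",240),("pan col",230),("pan col",252)):
    print(n,a[200:240,x].astype(int),b[200:240,x].astype(int),sep="\n")
for z in(.124,.115,.106):print(proj(S,[.5805,-.1035,z]))
E
```

```text
[0.50634224 0.0826564  0.13763182] [ 0.22316878 -0.13044596  0.15759891] 28.2833
pan h mm 1.25  tilt -0.0104  score 0.949 dx 0
[0.50635799 0.08264786 0.13764552] [ 0.23829436  0.32514008 -0.16873132] 28.3833
pan h mm 1.30  tilt -0.0109  score 0.948 dx 0
spindle col
[114 147 171 178 173 166 159 140 109  91  97 122 145 144 121  94  81  87
 111 134 126  98  80  77  86 112 143 159 164 165 165 165 164 157 136 102
  77  68  66  64]
[ 82  86  92 100 113 130 147 156 161 158 138 107  92 103 129 147 142 118
  91  81  90 113 131 120  95  82  80  92 121 149 162 166 167 167 166 164
 156 133  98  74]
pan col
[156 129 106  92  94 114 140 156 161 159 157 156 155 152 149 144 137 128
 122 124 130 139 149 157 160 159 159 159 161 162 163 161 151 126  94  73
  65  63  63  64]
[173 161 136 110  92  89 106 137 165 174 170 164 162 160 159 159 155 150
 144 135 123 118 123 131 142 154 160 162 163 163 163 163 164 165 162 146
 115  83  68  64]
pan col
[ 75  72  71  75  84  98 116 136 151 158 160 159 158 156 154 151 150 152
 152 152 154 157 161 162 162 161 160 158 159 160 159 151 129  96  72  63
  62  61  60  60]
[ 70  63  59  59  59  60  61  62  73 102 135 155 163 163 163 161 159 156
 155 154 153 152 154 159 164 165 164 163 162 161 161 162 162 157 147 120
  87  68  62  63]
[240.41236361 219.02161683]
[240.43029404 222.01725383]
[240.44803011 224.98041779]
```

The pan-edge profiles show a shift of 2.65–3.0 px, where level is 3.0 px. I'll refine this with ECC and repeat it with the top camera and the static base as controls.

```bash
cat > ecc.py <<'E'
from h import *
import sys
S=shot("scene",sys.argv[1]);a=cv2.imread("pics/s14_full.png",0).astype(np.float32)
b=np.mean([cv2.cvtColor(robot.read_camera("scene"),cv2.COLOR_RGB2GRAY) for _ in range(3)],0).astype(np.float32)
def ecc(x0,y0,x1,y1,dy0):
    W=np.array([[1,0,0],[0,1,dy0]],np.float32); m=np.zeros(a.shape,np.uint8)
    t=a[y0:y1,x0:x1]; W[:,2]+=[x0,y0]
    c,W=cv2.findTransformECC(t,b,W,cv2.MOTION_TRANSLATION,(3,200,1e-6),None,3); return (W[:,2]-[x0,y0]).round(2),round(c,3)
print("pan+rings",ecc(222,204,260,236,3),"rings",ecc(230,204,252,226,3),"front rim",ecc(226,226,258,238,3),"base ctrl",ecc(222,252,262,268,0))
for X in([.5805,-.1035,.115],[.5805,-.1035,.14]):print("level shift",proj(S,X)-proj(S,np.add(X,[0,0,.009])))
print(robot.observe()["time"])
E
python3 ecc.py s17
```

```text
pan+rings (array([-0.02,  2.68]), 0.974) rings (array([0.01, 2.71]), 0.958) front rim (array([0.01, 2.72]), 0.997) base ctrl (array([0.14, 0.26]), 0.992)
level shift [0.01793043 2.995637  ]
level shift [0.01848742 3.08869331]
28.7333
```

The tilt is about −0.008, inside tolerance. I'll give one small 0.6 mm nudge to centre it.

jog_arm --deltas '[0, -0.04, 0, 0, 0, 0, 0, -0.08, 0, 0, 0, 0, -0.001, -0.098, 0, 0, 0, 0, -0.001, -0.107, 0, 0, 0, 0, -0.001, -0.107, 0, 0, 0, 0]'

```text
time: 29.15
tool_pos: [0.5063, 0.0716, 0.1377]
tool_rot: [3.141, 0.0, -3.141]
contact_force: [0.2, -0.0, -0.2]
opening: 0.0002
```

jog_arm --deltas '[0, 0.05, 0, 0, 0, 0, 0, 0.1, 0, 0, 0, 0, 0, 0.1, 0, 0, 0, 0, 0, 0.1, 0, 0, 0, 0, 0, 0.1, 0, 0, 0, 0]'

```text
time: 29.57
tool_pos: [0.5062, 0.0822, 0.1376]
tool_rot: [3.142, 0.0, -3.14]
contact_force: [-0.2, -0.5, 0.1]
opening: 0.0003
```

jog_arm --deltas '[0, 0, 0, 0, 0, 0, 0, 0, 0, 0, 0, 0, 0, 0, 0, 0, 0, 0, 0, 0, 0, 0, 0, 0, 0, 0, 0, 0, 0, 0]'

```text
time: 29.98
tool_pos: [0.5063, 0.0819, 0.1377]
tool_rot: [3.142, 0.0, -3.141]
contact_force: [-0.1, -0.1, 0.3]
opening: 0.0008
```

jog_arm --deltas '[0, 0, 0, 0, 0, 0, 0, 0, 0, 0, 0, 0, 0, 0, 0, 0, 0, 0, 0, 0, 0, 0, 0, 0, 0, 0, 0, 0, 0, 0]'

```text
time: 30.4
tool_pos: [0.5062, 0.0819, 0.1376]
tool_rot: [3.142, -0.0, -3.141]
contact_force: [-0.7, -0.1, 1.2]
opening: 0.0005
```

jog_arm --deltas '[0, 0, 0, 0, 0, 0, 0, 0, 0, 0, 0, 0, 0, 0, 0, 0, 0, 0, 0, 0, 0, 0, 0, 0, 0, 0, 0, 0, 0, 0]'

```text
time: 30.82
tool_pos: [0.5062, 0.0819, 0.1376]
tool_rot: [3.141, 0.0, -3.141]
contact_force: [0.3, 0.3, 1.0]
opening: 0.0008
```

```bash
python3 ecc.py s18
```

```text
pan+rings (array([-0.03,  2.84]), 0.973) rings (array([-0.01,  2.91]), 0.957) front rim (array([0.03, 2.86]), 0.997) base ctrl (array([0.17, 0.26]), 0.992)
level shift [0.01793043 2.995637  ]
level shift [0.01848742 3.08869331]
31.0167
```

jog_arm --deltas '[0, 0.1, 0.1, 0, 0, 0, 0, 0.15, 0.4, 0, 0, 0, 0, 0.15, 0.78, 0, 0, 0, 0, 0.15, 0.78, 0, 0, 0]'

```text
time: 31.35
tool_pos: [0.5094, 0.0974, 0.2221]
tool_rot: [3.141, 0.011, -3.14]
contact_force: [1.2, 0.4, 0.2]
opening: 0.0007
```

jog_arm --deltas '[0, 0.2, 0, 0, 0, 0, 0, 0.2, 0, 0, 0, 0, 0, 0.2, 0, 0, 0, 0, 0, 0.2, 0, 0, 0, 0, 0, 0.2, 0, 0, 0, 0]'

```text
time: 31.77
tool_pos: [0.5061, 0.1165, 0.2152]
tool_rot: [-3.141, -0.001, -3.141]
contact_force: [0.1, -0.6, -0.3]
opening: 0.0008
```

jog_arm --deltas '[0, 0, 0, 0, 0, 0, 0, 0, 0, 0, 0, 0, 0, 0, 0, 0, 0, 0, 0, 0, 0, 0, 0, 0, 0, 0, 0, 0, 0, 0]'

```text
time: 32.18
tool_pos: [0.5062, 0.1168, 0.2156]
tool_rot: [3.141, -0.0, -3.141]
contact_force: [0.5, -0.5, -0.1]
opening: 0.0006
```

```bash
python3 ecc.py s19
```

```text
pan+rings (array([0.06, 2.54]), 0.98) rings (array([0.09, 2.61]), 0.969) front rim (array([-0.01,  2.69]), 0.997) base ctrl (array([0.13, 0.23]), 0.992)
level shift [0.01793043 2.995637  ]
level shift [0.01848742 3.08869331]
32.3833
```

```bash
python3 ecc.py s20
python3 - <<'E'
from h import *
# pan front-rim and ring edges: subpixel row shifts, many columns, gradient-based vs s14
a=cv2.imread("pics/s14_full.png",0).astype(float);b=np.mean([cv2.cvtColor(robot.read_camera("scene"),cv2.COLOR_RGB2GRAY).astype(float) for _ in range(4)],0)
def edge(im,x,lev=110):
    c=im[224:242,x]; i=np.where((c[:-1]>=lev)&(c[1:]<lev))[0]
    return 224+i[0]+(c[i[0]]-lev)/(c[i[0]]-c[i[0]+1]) if len(i) else np.nan
d=[edge(b,x)-edge(a,x) for x in range(226,258)];print(np.round(d,2),np.nanmedian(d))
print(robot.observe()["time"])
E
```

```text
pan+rings (array([0.03, 2.52]), 0.981) rings (array([0.06, 2.61]), 0.969) front rim (array([-0.03,  2.68]), 0.997) base ctrl (array([0.13, 0.25]), 0.992)
level shift [0.01793043 2.995637  ]
level shift [0.01848742 3.08869331]
32.5833
[2.24 2.56 2.68 2.61 2.61 2.73 2.78 2.68 2.55 2.67 2.73 2.72 2.7  2.67
 2.65 2.63 2.61 2.66 2.63 2.64 2.6  2.61 2.73 2.76 2.79 2.81 2.74 2.51
 2.58 2.51 2.55 2.37] 2.6445395492391555
32.7833
```

Compared at the same arm pose as the reference, the tilt is about −0.009 (h ≈ +1 mm). One more nudge of about 0.7 mm will centre it.

jog_arm --deltas '[0, -0.3, -0.2, 0, 0, 0, 0, -0.3, -0.5, 0, 0, 0, 0, -0.3, -0.78, 0, 0, 0, 0, -0.3, -0.78, 0, 0, 0, 0, -0.3, -0.78, 0, 0, 0]'

```text
time: 33.2
tool_pos: [0.5056, 0.0869, 0.1371]
tool_rot: [3.142, -0.003, -3.141]
contact_force: [0.5, -0.5, 0.1]
opening: 0.0006
```

jog_arm --deltas '[0, -0.03, 0, 0, 0, 0, 0, -0.05, 0, 0, 0, 0, 0, -0.05, 0, 0, 0, 0, 0, -0.05, 0, 0, 0, 0]'

```text
time: 33.53
tool_pos: [0.5069, 0.0819, 0.1389]
tool_rot: [3.141, 0.002, -3.141]
contact_force: [-0.2, -0.8, 0.3]
opening: 0.0005
```

Same standoff as before (.0819). The target is y ≈ .0709.

jog_arm --deltas '[0, -0.04, 0, 0, 0, 0, 0, -0.08, 0, 0, 0, 0, -0.001, -0.1, 0, 0, 0, 0, -0.001, -0.109, 0, 0, 0, 0, -0.001, -0.109, 0, 0, 0, 0]'

```text
time: 33.95
tool_pos: [0.5062, 0.0707, 0.1377]
tool_rot: [3.141, -0.0, -3.141]
contact_force: [0.2, 0.1, 1.3]
opening: 0.0006
```

jog_arm --deltas '[0, 0.05, 0, 0, 0, 0, 0, 0.15, 0, 0, 0, 0, 0, 0.2, 0.3, 0, 0, 0, 0, 0.25, 0.6, 0, 0, 0, 0, 0.25, 0.78, 0, 0, 0]'

```text
time: 34.37
tool_pos: [0.5067, 0.0979, 0.2182]
tool_rot: [3.141, 0.003, -3.14]
contact_force: [0.4, -0.5, -0.1]
opening: 0.0004
```

jog_arm --deltas '[0, 0.21, 0, 0, 0, 0, 0, 0.21, 0, 0, 0, 0, 0, 0.21, 0, 0, 0, 0, 0, 0.21, 0, 0, 0, 0, 0, 0.21, 0, 0, 0, 0]'

```text
time: 34.78
tool_pos: [0.5057, 0.1169, 0.2149]
tool_rot: [-3.141, -0.002, -3.141]
contact_force: [0.4, -0.4, -0.2]
opening: 0.0005
```

jog_arm --deltas '[0, 0, 0, 0, 0, 0, 0, 0, 0, 0, 0, 0, 0, 0, 0, 0, 0, 0, 0, 0, 0, 0, 0, 0, 0, 0, 0, 0, 0, 0]'

```text
time: 35.2
tool_pos: [0.5062, 0.1169, 0.2156]
tool_rot: [3.142, -0.0, -3.141]
contact_force: [0.8, 0.4, -0.1]
opening: 0.0005
```

jog_arm --deltas '[0, 0, 0, 0, 0, 0, 0, 0, 0, 0, 0, 0, 0, 0, 0, 0, 0, 0, 0, 0, 0, 0, 0, 0, 0, 0, 0, 0, 0, 0]'

```text
time: 35.62
tool_pos: [0.5061, 0.1171, 0.2157]
tool_rot: [3.141, 0.0, -3.141]
contact_force: [0.5, 0.1, 0.1]
opening: 0.0005
```

```bash
python3 ecc.py s21
```

```text
pan+rings (array([0.06, 2.99]), 0.973) rings (array([0.09, 3.09]), 0.958) front rim (array([0.05, 3.16]), 0.998) base ctrl (array([0.13, 0.25]), 0.992)
level shift [0.01793043 2.995637  ]
level shift [0.01848742 3.08869331]
35.8167
```

The shift is 2.99–3.16 px against 3.00–3.09 px for level, so the beam is level within about 0.003 rad. I'm handing in.

```bash
python3 -c "
from cell import robot
print(robot.hand_in())"
```

```text
the job is handed in; nothing more can be done
None
```

The job is handed in. The large ring, then the medium one, were threaded over the spindle and lowered flat. The poise was then nudged until the beam floated level, and the arm was withdrawn clear of everything. It finished at about 36 s of the 72 s allowed.

- **Level:** The last check, with the gripper clear, showed the weight pan 2.99–3.16 px below its upper stop. Level is 3.00–3.09 px, so the tilt is about 0.003 rad or less, inside the 0.02 allowed. My earlier readings disagreed with each other by up to about 0.006 rad depending on where the arm stood. I trusted the ones taken with the arm where it was for the reference picture.
- **Control:** The fixed patch of the base I used as a control read 0.25 px instead of 0. I put that down to a moving shadow and did not correct for it.
- **Forces:** The forces I read at the wrist during lowering and nudging stayed at about 3 N or less.
- **Housing weight:** From the poise position, about 33–34 mm by the fingertip's travel, the housing weighs very roughly 333 g.
- **Not rechecked:** The stacked rings were last seen in a picture just after release, sitting flat. I did not look again at the housing or the small weight at the end; the arm touched neither.

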